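Lay the cork-backed straightedge flush along the shelf board

TASK

Take the steel straightedge out of its wooden rack, lay it flat on the black rubber mat with its cork side down (stand it there and tip it over, say), and let go. Then pick it up by its red handle and lay it flat on the worktop, cork side down, with its long edge flush along the bare front edge of the shelf board (the edge facing the robot) and its middle line level with the blue chalk tick on the board. Leave everything else where it stands.

Things in the scene. Friction and masses are not known exactly. Their poses are not given: they have to be found in the camera images.
- straightedge: Bar 180 x 56 x 14 mm, 0.24 kg; one broad face brown cork, the other steel with black graduations and a red handle. Starts standing on a long edge in the rack. Origin: middle of that lower long edge. x along the length, z up the 56 mm width, y square to the broad faces, out of the steel side (cork face y -7, steel face y +7 mm). Lying cork down, y points up. Either long edge may face the board.
- handle: Red handle fixed on the steel face: 80 mm along the bar's x, 10 mm wide (along z), 24 mm proud. Origin: its centre, at x 0, y 19, z 28 mm of the bar, same axes. While the bar stands it sticks out level to one side, with 23 mm of clear bar above it; when the bar lies cork down it stands on top and can be pinched across its 10 mm.
- mid (a point): Centre of the bar (x 0, y 0, z 28 mm of it), on the black line across its middle; 7 mm above what the bar lies flat on. Set upright on a flat surface the bar stands by itself; pushed at the top it falls over when leaned more than about 20 degrees to the cork side (10 to the handle side).
- rack: Fixed wooden rack: base 190 x 90 x 8 mm, two pairs of uprights (24 mm long, tops 36 mm above the worktop) forming 18 mm wide slots 70 mm either side of the middle. The bar stands on the base in the slots: lower edge at height 8, top edge at 64 mm. Origin: middle of the underside; x along the slots. Worktop at height 0.
- mat: Black rubber mat fixed to the worktop, 150 mm (its x, away from the robot) by 220 mm (its y), 3 mm thick. Origin: middle of its underside.
- board: White shelf board fixed on the worktop, 130 deep, 200 wide, 16 mm thick; two galvanised brackets near its far side, legs standing 101 mm high at the far edge. Origin: middle of the front edge, at worktop height; x into the board (away from the robot), y along the front edge. The front face, bare brown chipboard, is the plane x = 0.
- tick: Blue chalk line, 4 mm wide and 45 mm long, on top of the board, square to the front edge. Origin: its front end, at the front edge, on the board's top face; axes as the board's.
- dispenser: Bystander: black round push dispenser, 52 mm across, 74 mm tall, grey push top. Origin: underside centre.
- tyre_lever: Bystander: green tyre lever lying flat, 130 mm long, 8 mm thick. Origin near its middle, underside.
- grater: Bystander: stainless steel box grater, 55 x 85 mm, 137 mm tall with its black grip. Origin: underside centre.
- mug: Bystander: blue ceramic mug, 80 mm across, 90 mm tall. Origin: underside centre.
- chalk: Bystander: yellow chalk crayon, 75 x 12 x 12 mm. Origin: underside centre.
- patch_box: Bystander: small blue box, 75 x 50 x 22 mm. Origin: underside centre.
- tape: Bystander: yellow roll of tape lying flat, 90 mm across, 20 mm tall. Origin: underside centre.
Things that resemble listed ones, but are neither listed nor needed, are in the scene too. Of the things that look like the board, the larger one is meant.

How it is judged:
By the outcome, as a careful person would: the job done as asked, in the order asked, and still so for the second after the job is handed in, with the robot touching nothing.
It also fails if it takes over 72 s, if anything falls off the work surface, if the arm or the gripper's body presses on something with over 40 N, if the wrist force passes 120 N, or if a joint passes its speed limit or range.

ROBOT

A 7-joint arm with a two-finger parallel gripper is mounted at the origin on the work surface. World frame = base frame: x ahead of the robot, y to its left, z up, the work surface at z = 0. Lengths are in m, angles in rad, forces in N, time in s.
With the tool pointing down it reaches from about 0.35 to 0.9 m from the base axis. Payload 8.1 kg.
Tool frame: the origin (TCP) lies at the very end of the fingers, on their centre line; the grasp point (between the pads) lies 19 mm behind it (arm.grasp_offset is the distance from the TCP to the grasp point, in m); z points along the fingers, y is the direction in which the jaws open and shut (so a half turn about z gives the same grasp; the last joint's range is limited). The gripper opens to 92 mm and grips with 3 to 60 N. Pads are 19 mm wide; open, the fingers measure 130 mm over their backs; the gripper's body (75 mm by 190 mm) begins 47 mm behind the grasp point.
Start: joints at [1.182, 0.434, 0.025, 1.573, -0.012, 1.134, -0.075], TCP at [0.176, -0.6, 0.194] pointing down, gripper open.
Joint ranges: [-2.62, 2.62], [-0.44, 2.09], [-1.27, 1.32], [0.08, 2.57], [-1.32, 4.46], [0.12, 2], [-2.74, 2.74]. Speed limits (rad/s): [2.22, 2.22, 3.01, 3.01, 3.14, 3.14, 3.14].

INTERFACE

Orientations are given as a rotation vector (axis times angle).
In Python, from cell import arm, eyes, workorder gives the robot as it stands.
- The arm moves only by the shell command python3 -m inch 'ROWS' [FORCE]. ROWS is JSON, a list that holds one entry, the list of rows, each a list of 5 numbers: the closure, from 0 (fully open) to 1 (shut), then the shift along the tool's x, y, z in mm, then the turn about the tool's z in degrees. A call has 1 to 12 rows; each row shifts and turns the pose as measured when the row begins, along the tool's axes as they then stand; what a row does not reach is not made up. A row lasts 1/10 s, in which the tool goes at most 50 mm and 8.59 degrees, less where a joint would pass 70% of its speed; a pose out of reach is approached as far as the arm can. A call with a gripper value outside its range is refused whole. The fingers move at their own pace and stop on an object; FORCE is the grip in N (left out, the last holds). Time passes only in rows, so rows that do not move let the fingers close. It gives the time, the measured TCP pose, the force and the opening at its end, in the units of the state.
- arm.observe(): the state, without advancing time (a new reading comes with each control period).
- eyes.get_image(name): name is "scene" or "top" or "wrist"; returns a dict with "frame" (400x640x3 uint8, blue, green, red), "intrinsics" (3x3 intrinsics, pixels), "k1" (the pictures are not rectified: a ray, as slopes to the right and down, at radius r is drawn at 1 + k1 r^2 times it, then the intrinsics apply), "rvec" (rotation vector, rad) and "tvec" (3), from world to camera coordinates, as OpenCV has them; the wrist camera has in their place "T_tool_cam" (4x4, takes a point from camera to tool coordinates, whose origin is the TCP and whose axes are the flange's). Camera axes: x right, y down, z forward; pixel columns grow to the right and rows downward; lengths in m; the calibration is good to about 2 mm. A picture is of the moment at which its call begins: read the wrist's pose just before it. There is no depth.
- workorder.sign_off(): hands the job in, once; it reports no verdict.
The state is a dict: "clock": time; "joints": joint angles; "dq": joint speeds; "joint_efforts": joint torques, N m; "position": TCP position; "ee_rot": TCP orientation; "force": force on the tool from outside, world axes, zero at the start; "ft_torque": the same for the moment, N m; "width": opening from 0.0 (shut) to 1.0 (fully open).
Only numpy, scipy, OpenCV 4.12 (cv2) and the standard library are available. Lean on these libraries where they do the work, as an engineer would, in place of code of your own. Each camera call takes 0.05 s, during which the arm holds its last target.

## Working session

There is one attempt and no reset: what is moved stays moved. The work goes in short steps, Python scripts to look and compute and a shell command to move; the robot and the scene stay as the last step left them, time stands still between calls to the robot, and variables do not carry over. Pictures are saved under pics/ and viewed, and the job is handed in when it is done.

```bash
ls; mkdir -p pics; cat > h.py <<'E'
import numpy as np, cv2
from cell import arm, eyes, workorder
from scipy.spatial.transform import Rotation as R
def cam(n):
    st=arm.observe(); im=eyes.get_image(n)
    if 'rvec' in im:
        Rc=R.from_rotvec(np.ravel(im['rvec'])).as_matrix(); t=np.ravel(im['tvec'])
    else:
        T=np.array(im['T_tool_cam']); Rw=R.from_rotvec(st['ee_rot']).as_matrix()
        Rwc=Rw@T[:3,:3]; o=np.array(st['position'])+Rw@T[:3,3]
        Rc=Rwc.T; t=-Rc@o
    return dict(f=np.array(im['frame']),K=np.array(im['intrinsics']),k=float(im['k1']),R=Rc,t=t)
def rays(c,uv):
    uv=np.atleast_2d(np.array(uv,float)); K=c['K']
    d=np.c_[(uv[:,0]-K[0,2])/K[0,0],(uv[:,1]-K[1,2])/K[1,1]]
    rd=np.linalg.norm(d,axis=1); r=rd.copy()
    for _ in range(20): r=rd/(1+c['k']*r*r)
    d=d/(1+c['k']*r*r)[:,None]
    v=np.c_[d,np.ones(len(d))]@c['R']
    return -c['R'].T@c['t'], v
def onz(c,uv,z):
    o,v=rays(c,uv); return o+v*((z-o[2])/v[:,2])[:,None]
def proj(c,P):
    P=np.atleast_2d(P)@c['R'].T+c['t']; s=P[:,:2]/P[:,2:]; r2=(s**2).sum(1)
    s=s*(1+c['k']*r2)[:,None]; return np.c_[s[:,0]*c['K'][0,0]+c['K'][0,2],s[:,1]*c['K'][1,1]+c['K'][1,2]]
E
cat > a.py <<'E'
from h import *
import pickle
for n in ['scene','top','wrist']:
    c=cam(n); pickle.dump(c,open(f'{n}.pkl','wb')); cv2.imwrite(f'pics/{n}0.png',c['f'])
print(arm.observe())
E
python3 a.py
```

```text
pics
{'clock': 0.15, 'joints': array([ 1.18238416,  0.43503218,  0.024971  ,  1.57385596, -0.01162652,
        1.13401007, -0.07510137]), 'dq': array([-0.00160219, -0.00061287,  0.00097476, -0.00213349,  0.00058346,
        0.00050515, -0.00038331]), 'joint_efforts': array([ 2.55708444e-03, -6.68254781e+01,  9.86319780e-01, -3.14692640e+01,
       -6.05207495e-02,  3.93424113e-02,  1.32615651e-04]), 'position': array([ 0.17605709, -0.59925832,  0.19325677]), 'ee_rot': array([-3.10846279e+00, -4.47143245e-01,  3.84307764e-04]), 'force': array([-0.35066316, -0.63468442,  1.00992545]), 'ft_torque': array([0.02497745, 0.02420774, 0.00942703]), 'width': 1.0013284194459884}
```

View pics/scene0.png

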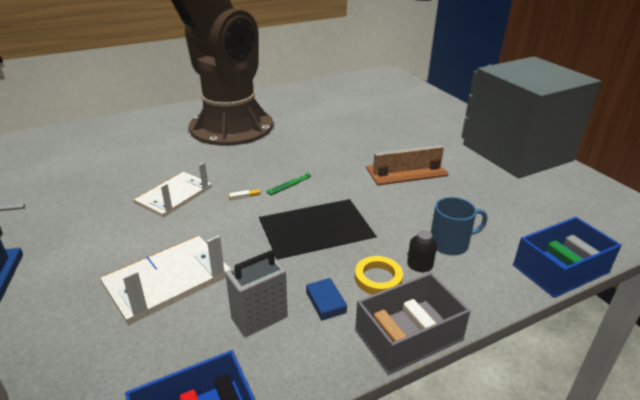

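View pics/top0.png

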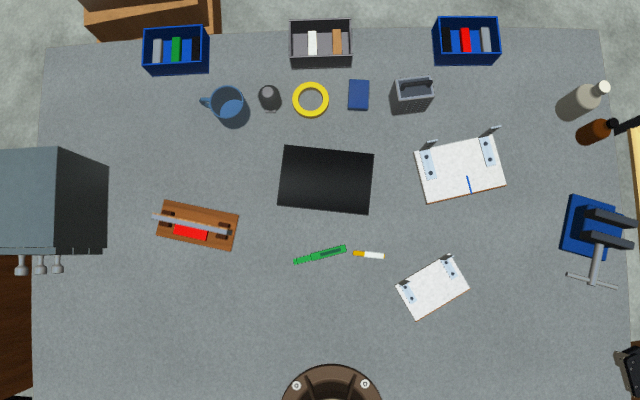

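The larger white board is at top-view (460,170), with its blue tick at (468,184). The smaller lookalike at (432,287) has no tick, so the first is the one meant. The straightedge is in its rack at (195,225), with the red handle facing the robot. Next I'll take enlarged crops to confirm, then measure.

```bash
cat > b.py <<'E'
from h import *
import pickle
c=pickle.load(open('top.pkl','rb'))
f=c['f']
a=cv2.resize(f[190:260,145:245],None,fx=5,fy=5,interpolation=cv2.INTER_CUBIC)
b=cv2.resize(f[120:210,405:515],None,fx=5,fy=5,interpolation=cv2.INTER_CUBIC)
b=b[:450]; h=max(a.shape[0],b.shape[0])
cv2.imwrite('pics/cropa.png',a); cv2.imwrite('pics/cropb.png',b)
print('cam',-c['R'].T@c['t'])
hsv=cv2.cvtColor(f,cv2.COLOR_BGR2HSV)
# mat
m=(f.max(2)<50).astype(np.uint8); m[:140]=0;m[220:]=0;m[:,:270]=0;m[:,385:]=0
q=cv2.minAreaRect(max(cv2.findContours(m,0,1)[0],key=cv2.contourArea)); bx=cv2.boxPoints(q)
print('mat',onz(c,bx,.003).round(3).tolist())
print('mat c',onz(c,[q[0]],.003))
# board
m=((f.min(2)>170)).astype(np.uint8); m[:130]=0;m[210:]=0;m[:,:405]=0;m[:,515:]=0
cn=max(cv2.findContours(m,0,1)[0],key=cv2.contourArea); print(cv2.approxPolyDP(cn,3,True).reshape(-1,2).tolist())
# tick
m=((hsv[...,0]>100)&(hsv[...,0]<130)&(hsv[...,1]>120)).astype(np.uint8); m[:165]=0;m[210:]=0;m[:,:450]=0;m[:,490:]=0
ys,xs=np.nonzero(m); print('tick',xs.min(),xs.max(),ys.min(),ys.max()); 
l=cv2.fitLine(np.c_[xs,ys].astype(np.float32),2,0,.01,.01).ravel();print(l)
# red
m=((hsv[...,0]<8)&(hsv[...,1]>150)).astype(np.uint8); m[:205]=0;m[260:]=0;m[:,:140]=0;m[:,250:]=0
ys,xs=np.nonzero(m); q=cv2.minAreaRect(np.c_[xs,ys].astype(np.float32));print('red',cv2.boxPoints(q).tolist()); print(onz(c,cv2.boxPoints(q),.041).round(4).tolist())
E
python3 b.py
```

```text
cam [ 0.38632234 -0.00323968  1.0348395 ]
mat [[0.5, 0.115, 0.003], [0.647, 0.097, 0.003], [0.616, -0.122, 0.003], [0.47, -0.1, 0.003]]
mat c [[ 0.55728391 -0.00238245  0.003     ]]
[[492, 134], [414, 151], [427, 202], [469, 192], [466, 174], [472, 191], [506, 183]]
tick 466 471 176 193
[2.5633034e-01 9.6658921e-01 4.6870834e+02 1.8404167e+02]
red [[168.72882080078125, 239.37222290039062], [169.02099609375, 223.88717651367188], [228.0, 225.0], [227.70782470703125, 240.48504638671875]]
[[0.4214, 0.3655, 0.041], [0.4574, 0.365, 0.041], [0.4512, 0.2251, 0.041], [0.4156, 0.226, 0.041]]
```

```bash
python3 -c "
import cv2,numpy as np
a=cv2.imread('pics/cropa.png');b=cv2.imread('pics/cropb.png')
print(a.shape,b.shape)"
```

```text
(350, 500, 3) (450, 550, 3)
```

View pics/cropa.png

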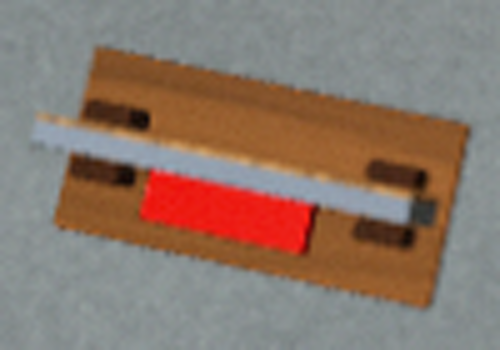

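View pics/cropb.png

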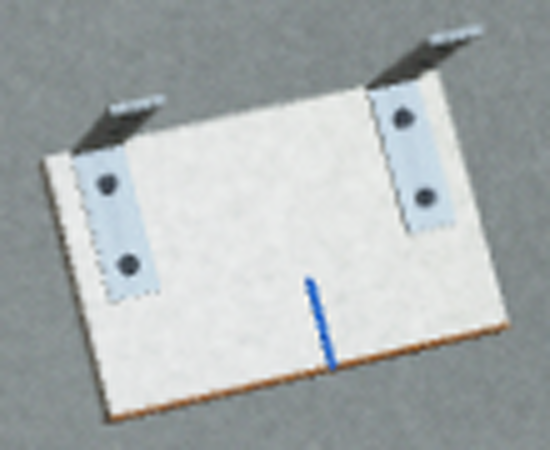

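Crop A shows the bar in the rack. Its steel top edge runs from crop pixel (35,130) to (410,205), the handle is on the near side and the cork on the far side. Crop B shows the large board with its brown front edge from (110,418) to (508,324), and the tick's front end at (333,367).

```bash
cat > c.py <<'E'
from h import *
import pickle
c=pickle.load(open('top.pkl','rb'))
g=lambda p,o:np.array(o)+(np.array(p,float)+.5)/5-.5
bt=g([(37,113),(412,190),(409,222),(32,146)],(145,190)); P=onz(c,bt,.064); print(P.round(4)); ctr=P.mean(0)
d=P[1]-P[0]; print('bar c',ctr,'len',np.linalg.norm(d[:2]),'ang',np.degrees(np.arctan2(d[1],d[0])))
rk=g([(97,46),(469,124),(430,307),(55,226)],(145,190)); P=onz(c,rk,.008);print('rack',P.mean(0),np.degrees(np.arctan2(*(P[1]-P[0])[[1,0]])))
bd=g([(110,414),(508,322)],(405,120)); P=onz(c,bd,.016); print('board',P.round(4),np.degrees(np.arctan2(*(P[1]-P[0])[[1,0]])),np.linalg.norm(P[1]-P[0]))
print('tick',onz(c,g([(333,366),(309,279)],(405,120)),.016))
for nm,p,z in [('lever',(320,254),.004),('chalk',(368,254),.006),('small',(395,285),.016),('smallr',(469,290),.016),('smalltop',(445,254),.016),('grater',(412,90),.0)]: print(nm,onz(c,[p],z).round(3))
E
python3 c.py
```

```text
[[0.4837 0.3972 0.064 ]
 [0.4439 0.2221 0.064 ]
 [0.4295 0.2236 0.064 ]
 [0.4685 0.3994 0.064 ]]
bar c [0.45638647 0.31056735 0.064     ] len 0.1795422706103537 ang -102.80408146047542
rack [0.45619509 0.30883698 0.008     ] -103.26912830250848
board [[ 0.4921 -0.2399  0.016 ]
 [ 0.5306 -0.4369  0.016 ]] -78.95155806330335 0.200731882554877
tick [[ 0.51179434 -0.34890249  0.016     ]
 [ 0.55408028 -0.34014881  0.016     ]]
lever [[0.379 0.016 0.004]]
chalk [[ 0.376 -0.097  0.006]]
small [[ 0.302 -0.156  0.016]]
smallr [[ 0.283 -0.33   0.016]]
smalltop [[ 0.369 -0.277  0.016]]
grater [[ 0.776 -0.225  0.   ]]
```

```bash
cat > go.py <<'E'
# usage: go.py x y z(mm) jawdeg  -> shift in present tool axes, turn deg about tool z
import sys
from h import *
def rep():
    s=arm.observe(); Rw=R.from_rotvec(s['ee_rot']).as_matrix(); return s,Rw
s,Rw=rep()
j=np.degrees(np.arctan2(Rw[1,1],Rw[0,1]))
print('t',round(s['clock'],2),'tcp',(s['position']*1000).round(1),'jaw',round(j,2),'tilt',(Rw[:,2]).round(4),'F',s['force'].round(1),'w',round(s['width']*92,1),'q7',round(s['joints'][6],2))
if len(sys.argv)>4:
    x,y,z,a=map(float,sys.argv[1:5]); d=np.array([x,y,z])-s['position']*1000
    t=(a-j+90)%180-90   # world yaw change
    print('shift',(Rw.T@d).round(1),'turn',round(-t,1))
    th=np.radians(-t); c,s2=np.cos(th),np.sin(th); v=Rw.T@d
    print('shift if turned first',round(c*v[0]+s2*v[1],1),round(-s2*v[0]+c*v[1],1),round(v[2],1))
E
python3 go.py 430 0 190 -13; python3 go.py 456 310 150 -13
```

```text
t 0.15 tcp [ 176.1 -599.3  193.3] jaw -73.63 tilt [-4.0e-04  1.1e-03 -1.0e+00] F [-0.4 -0.6  1. ] w 92.1 q7 -0.08
shift [ 412.6 -503.4    3.8] turn -60.6
shift if turned first 641.0 112.6 3.8
t 0.15 tcp [ 176.1 -599.3  193.3] jaw -73.63 tilt [-4.0e-04  1.1e-03 -1.0e+00] F [-0.4 -0.6  1. ] w 92.1 q7 -0.08
shift [ 524.9 -793.4   44.1] turn -60.6
shift if turned first 948.9 68.3 44.1
```

```bash
python3 -m inch '[[[0,31,-38,0,0],[0,31,-38,0,0],[0,31,-38,0,0],[0,31,-38,0,0],[0,31,-38,0,0],[0,31,-38,0,0],[0,31,-38,0,0],[0,31,-38,0,0],[0,31,-38,0,0],[0,31,-38,0,0],[0,31,-38,0,0],[0,31,-38,0,0]]]'; python3 go.py 456 310 150 -13
```

```text
clock: 1.35
position: [0.4053, -0.0503, 0.1903]
ee_rot: [3.11, 0.427, -0.003]
force: [1.3, -1.5, -0.3]
width: 0.997
t 1.35 tcp [405.3 -50.3 190.3] jaw -74.35 tilt [-0.0018 -0.0023 -1.    ] F [ 1.3 -1.5 -0.3] w 91.8 q7 -1.37
shift [ 146.2 -333.4   39.4] turn -61.4
shift if turned first 362.6 -31.6 39.4
```

```bash
python3 -m inch '[[[0,18,-40,0,0],[0,18,-40,0,0],[0,18,-40,0,0],[0,18,-40,0,0],[0,18,-40,0,0],[0,18,-40,0,0],[0,18,-40,0,0],[0,0,0,0,-8],[0,0,0,0,-8],[0,0,0,0,-8],[0,0,0,0,-8],[0,0,0,0,-8]]]'; python3 go.py 456 310 150 -13
```

```text
clock: 2.55
position: [0.4495, 0.276, 0.1886]
ee_rot: [-2.752, -1.51, 0.002]
force: [-0.0, -0.2, 0.0]
width: 1.003
t 2.55 tcp [449.5 276.  188.6] jaw -32.49 tilt [-0.0024  0.0014 -1.    ] F [-0.  -0.2  0. ] w 92.2 q7 -1.5
shift [ 32.2 -12.7  38.6] turn -19.5
shift if turned first 34.6 -1.2 38.6
```

```bash
python3 -m inch '[[[0,0,0,0,-8],[0,0,0,0,-8],[0,0,0,0,-4],[0,20,0,0,0],[0,15,0,0,0],[0,0,0,0,0]]]'; python3 go.py 456 310 150 -13
cat > w.py <<'E'
from h import *
import pickle,sys
c=cam('wrist'); pickle.dump(c,open('wrist.pkl','wb')); cv2.imwrite(f'pics/{sys.argv[1]}.png',c['f'])
print('cam',-c['R'].T@c['t'])
E
python3 w.py w1
```

```text
clock: 3.15
position: [0.4564, 0.3095, 0.187]
ee_rot: [-2.43, -1.987, 0.007]
force: [0.2, 0.4, 0.3]
width: 1.002
t 3.15 tcp [456.4 309.5 187. ] jaw -11.44 tilt [-5.1e-03 -9.0e-04 -1.0e+00] F [0.2 0.4 0.3] w 92.2 q7 -1.23
shift [ 0.5 -0.3 37. ] turn 1.6
shift if turned first 0.5 -0.3 37.0
cam [0.4724946  0.38366915 0.37636254]
```

View pics/w1.png

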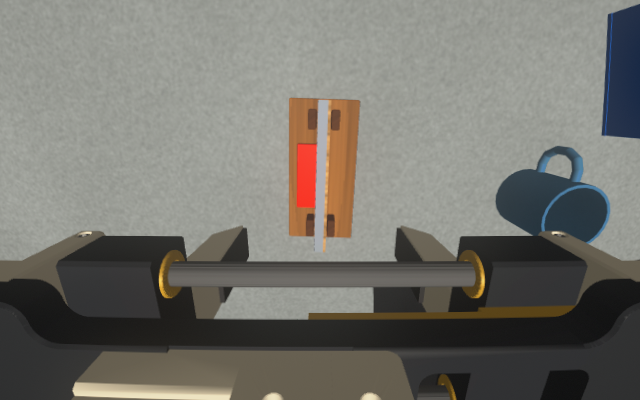

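The wrist picture shows the rack at (323,167), the bar's steel top edge running from (323,100) to (320,250), and the red handle to the left at (306,175).

```bash
cat > d.py <<'E'
from h import *
import pickle
c=pickle.load(open('wrist.pkl','rb'));f=c['f']
cv2.imwrite('pics/w1c.png',cv2.resize(f[85:265,275:375],None,fx=3.3,fy=3.3,interpolation=cv2.INTER_CUBIC))
print(c['K'],c['k'],'fwd',c['R'][2],'right',c['R'][0])
print('bar',onz(c,[(323.5,100),(320.5,250)],.064))
print('rack',onz(c,[(290,98),(359,100),(351,237),(290,236)],.008), onz(c,[(290,98),(359,100),(351,237),(290,236)],.008).mean(0))
print('tcp proj of expected bar ends',proj(c,[[.476,.398,.064],[.437,.223,.064]]))
E
python3 d.py
```

```text
[[278.80712024   0.         321.25627901]
 [  0.         278.80712024 196.01558841]
 [  0.           0.           1.        ]] -0.030154713718769332 fwd [-0.0602756  -0.27720818 -0.95891735] right [ 0.98031926 -0.19736593 -0.00456544]
bar [[0.47622318 0.3973212  0.064     ]
 [0.43815268 0.22507265 0.064     ]]
rack [[0.43620965 0.41044961 0.008     ]
 [0.52055944 0.39103304 0.008     ]
 [0.47921784 0.2083931  0.008     ]
 [0.39330805 0.22710209 0.008     ]] [0.45732374 0.30924446 0.008     ]
tcp proj of expected bar ends [[323.16943243  99.38674403]
 [319.92158829 251.63770823]]
```

View pics/w1c.png

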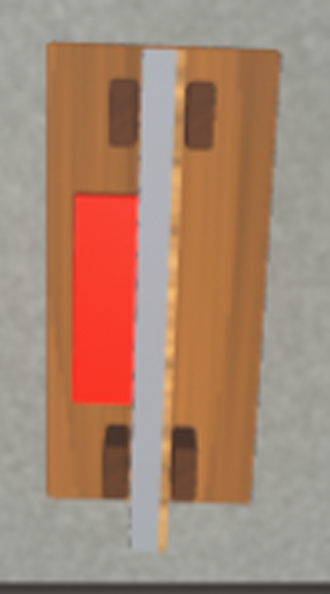

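```bash
python3 -m inch '[[[0,1,0,0,1.5],[0,0,0,30,0],[0,0,0,30,0],[0,0,0,30,0],[0,0,0,15,0],[0,0,0,10,0],[0,0,0,0,0]]]'; python3 go.py 457 311 46 -13
```

```text
clock: 3.9
position: [0.457, 0.3061, 0.0689]
ee_rot: [2.469, 1.94, -0.007]
force: [-0.2, -0.8, 0.4]
width: 1.004
t 3.9 tcp [457.  306.1  68.9] jaw -13.69 tilt [-0.0025 -0.0037 -1.    ] F [-0.2 -0.8  0.4] w 92.4 q7 -1.37
shift [ 4.9 -1.1 22.9] turn -0.7
shift if turned first 4.9 -1.1 22.9
```

```bash
python3 -m inch '[[[0,5,-1,10,-0.7],[0,0,0,9,0],[0,0,0,0,0],[0,0,0,0,0]]]'; python3 go.py 457 311 46 -13
```

```text
clock: 4.3
position: [0.4585, 0.3124, 0.0504]
ee_rot: [2.457, 1.954, -0.002]
force: [0.1, 0.3, -0.6]
width: 1.006
t 4.3 tcp [458.5 312.4  50.4] jaw -13.01 tilt [ 3.e-04 -2.e-03 -1.e+00] F [ 0.1  0.3 -0.6] w 92.5 q7 -1.39
shift [-1.7 -1.1  4.5] turn -0.0
shift if turned first -1.7 -1.1 4.5
```

```bash
python3 -m inch '[[[0,-1.5,-1,4,0],[0.5,0,0,0,0],[0.7,0,0,0,0],[0.8,0,0,0,0],[0.9,0,0,0,0],[1,0,0,0,0],[1,0,0,0,0],[1,0,0,0,0],[1,0,0,0,0],[1,0,0,0,0]]]' 25; python3 go.py 457 311 46 -13
```

```text
clock: 5.3
position: [0.4579, 0.3115, 0.0475]
ee_rot: [2.458, 1.954, 0.002]
force: [0.1, -0.0, 0.2]
width: 0.267
t 5.3 tcp [457.9 311.5  47.5] jaw -13.04 tilt [ 2.4e-03 -8.0e-04 -1.0e+00] F [ 0.1 -0.   0.2] w 24.5 q7 -1.39
shift [-0.7 -0.8  1.5] turn -0.0
shift if turned first -0.7 -0.8 1.5
```

```bash
python3 -m inch '[[[1,0,0,0,0],[1,0,0,0,0],[1,0,0,0,0],[1,0,0,0,0]]]' 40; python3 go.py 457 311 46 -13
```

```text
clock: 5.7
position: [0.4579, 0.3115, 0.0475]
ee_rot: [2.458, 1.954, 0.002]
force: [0.3, 0.6, 0.7]
width: 0.006
t 5.7 tcp [457.9 311.5  47.5] jaw -13.04 tilt [ 2.3e-03 -8.0e-04 -1.0e+00] F [0.3 0.6 0.7] w 0.6 q7 -1.39
shift [-0.7 -0.8  1.5] turn -0.0
shift if turned first -0.7 -0.8 1.5
```

The fingers shut on nothing, so I'll look before moving.

```bash
cat > s.py <<'E'
from h import *
import pickle,sys
n,name,x0,y0,x1,y1=sys.argv[1],sys.argv[2],*map(int,sys.argv[3:7])
c=cam(n); pickle.dump(c,open(n+'.pkl','wb')); f=c['f'][y0:y1,x0:x1]; k=min(800/f.shape[1],600/f.shape[0])
cv2.imwrite(f'pics/{name}.png',cv2.resize(f,None,fx=k,fy=k,interpolation=cv2.INTER_CUBIC)); print(k)
E
python3 s.py scene s1 330 90 490 210; python3 s.py wrist w2 0 0 640 400;python3 s.py top t2 130 180 270 280
```

```text
5.0
1.25
5.714285714285714
```

View pics/s1.png

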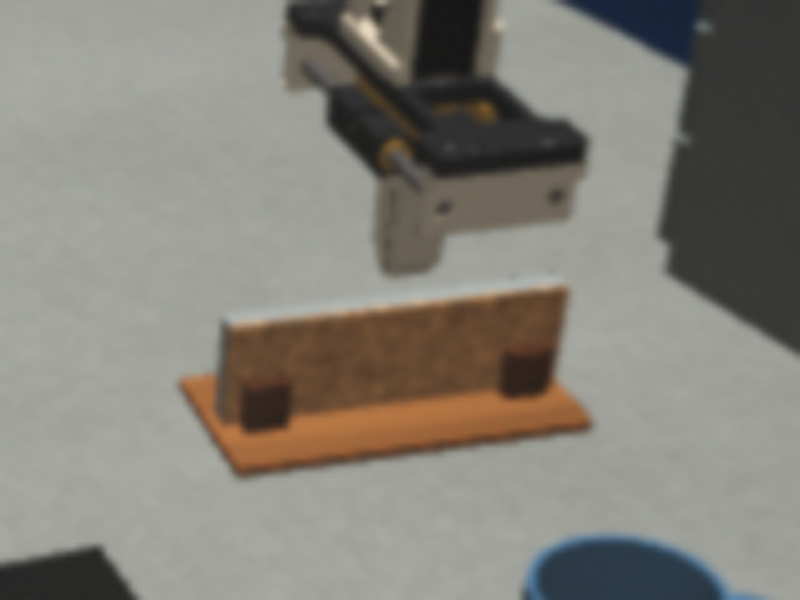

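View pics/w2.png

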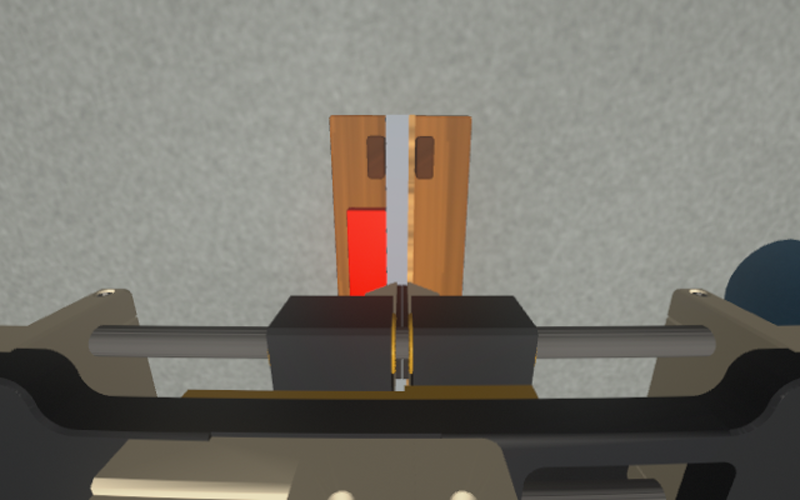

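View pics/t2.png

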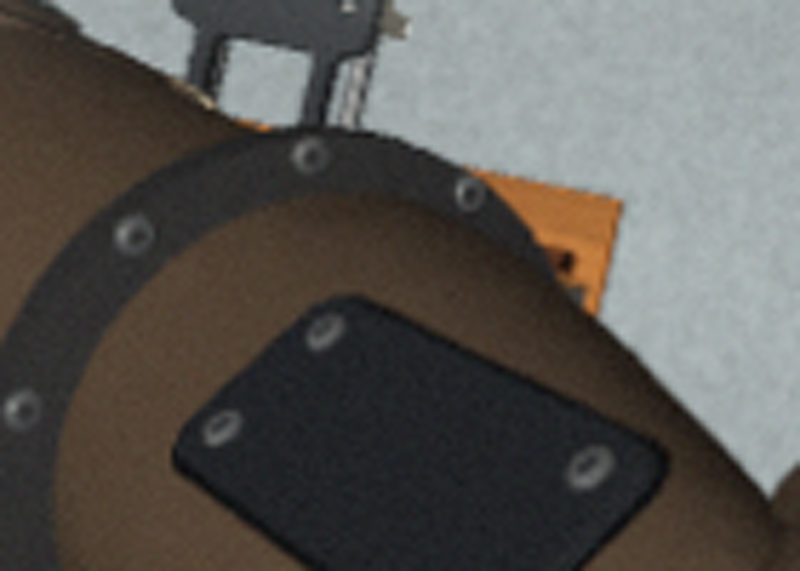

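The scene view shows the shut fingertips at about (412,144), just above the bar's top edge at (409,147). The bar hasn't been touched. I'll check the real tip height against the reported TCP.

```bash
python3 - <<'E'
from h import *
import pickle
c=pickle.load(open('scene.pkl','rb'))
print('cam',-c['R'].T@c['t'])
for z in (.0475,.064,.075,.085,.1): print(z,proj(c,[.458,.3115,z]))
# bar top, corners, as seen in scene -> check z calibration
g=lambda x,y:(330+(x+.5)/5-.5,90+(y+.5)/5-.5)
print('pix bar cork-top ends',g(228,325),g(567,290)); 
n=np.array([.9744,-.225,0])*.007; e=np.array([.2198,.9755,0])*.09; C=np.array([.457,.311,.064])
print(proj(c,[C+n-e,C+n+e,C-n-e,C-n+e]))
w=pickle.load(open('wrist.pkl','rb'))
print('wrist proj TCP',proj(w,[arm.observe()['position']])*1.25, 'bar far end', proj(w,[C+e,C-e,C])*1.25)
E
```

```text
cam [ 1.31855241 -0.3980899   0.65571235]
0.0475 [[408.76946246 155.74740435]]
0.064 [[409.48909691 149.94272588]]
0.075 [[409.97524622 146.02432819]]
0.085 [[410.42172373 142.42778147]]
0.1 [[411.09966844 136.97050026]]
pix bar cork-top ends (375.2, 154.6) (443.0, 147.6)
[[375.99082902 155.51249574]
 [443.45943897 146.85991455]
 [374.03154395 152.81875897]
 [440.94843754 144.32269222]]
wrist proj TCP [[401.06279398 277.76270773]] bar far end [[398.57085411 112.46975975]
 [400.72034511 424.88591986]
 [399.78237258 290.39851124]]
```

```bash
python3 - <<'E'
from h import *
import pickle
w=pickle.load(open('wrist.pkl','rb'))
p=arm.observe()['position']
for dz in (0,.01,.02,.03,.04): print(dz,proj(w,[p+[0,0,dz]]), proj(w,[p+[0,0,dz]])*1.25)
f=w['f'][210:320,260:380]; cv2.imwrite('pics/w2c.png',cv2.resize(f,None,fx=5,fy=5,interpolation=cv2.INTER_CUBIC))
f=pickle.load(open('scene.pkl','rb'))['f'][85:175,365:460]; cv2.imwrite('pics/s1c.png',cv2.resize(f,None,fx=6,fy=6,interpolation=cv2.INTER_CUBIC))
E
```

```text
0 [[320.85023519 222.21016618]] [[401.06279398 277.76270773]]
0.01 [[320.86819994 227.56853482]] [[401.08524993 284.46066853]]
0.02 [[320.8880434 233.4834387]] [[401.11005425 291.85429838]]
0.03 [[320.91007461 240.04576073]] [[401.13759327 300.05720091]]
0.04 [[320.93467387 247.36715998]] [[401.16834234 309.20894998]]
```

View pics/w2c.png

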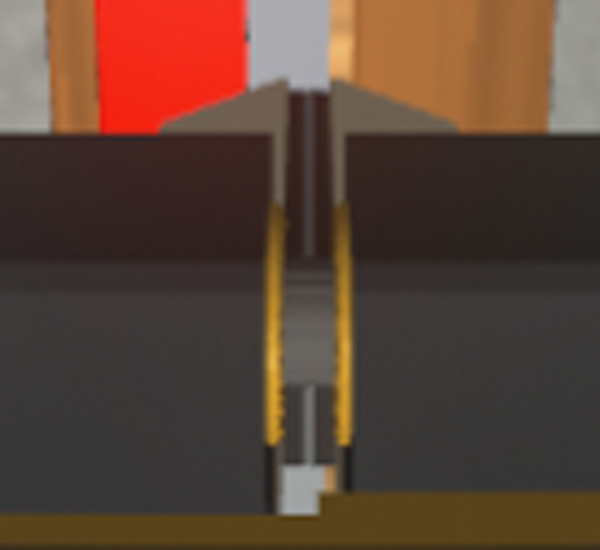

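View pics/s1c.png

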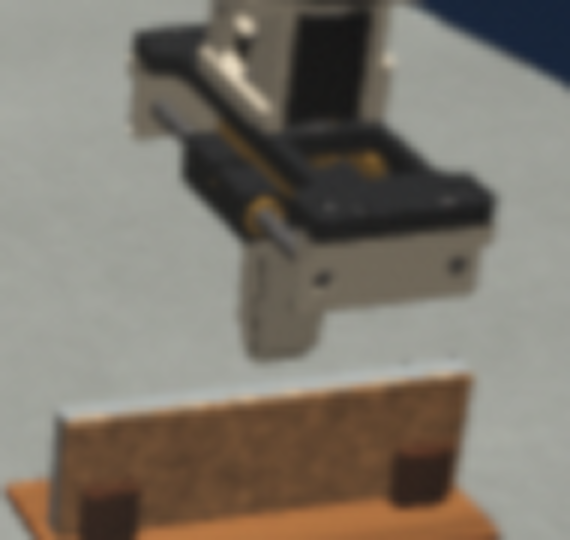

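```bash
python3 - <<'E'
from h import *
print([a for a in dir(arm) if a[0]!='_'], arm.grasp_offset, [a for a in dir(eyes) if a[0]!='_'])
E
python3 go.py 457 311 90 -13
python3 -m inch '[[[0,0,0,-10,0],[0,0,0,-10,0],[0,0,0,0,0],[0,0,0,0,0],[0,0,0,0,0],[0,0,0,0,0],[0,0,0,0,0],[0,0,0,0,0]]]'; python3 s.py wrist w3 160 150 480 390; python3 go.py;python3 s.py scene s3 330 60 490 180; python3 - <<'E'
from h import *
import pickle
w=pickle.load(open('wrist.pkl','rb')); s=arm.observe(); p=s['position']; Rw=R.from_rotvec(s['ee_rot']).as_matrix()
for dz in (0,.02,.035):
  P=[p+Rw@np.array([x,y,-dz]) for x in(-.0095,.0095) for y in(-.046,.046)]
  print(dz,((proj(w,P)-[160,150])*2.5).round(0).tolist())
E
```

```text
['PlanningError', 'grasp_offset', 'observe'] 0.0188 ['get_image']
t 5.85 tcp [457.9 311.5  47.5] jaw -13.04 tilt [ 2.3e-03 -8.0e-04 -1.0e+00] F [-0.2 -0.2  0.1] w 0.6 q7 -1.39
shift [ -0.7  -0.6 -42.5] turn -0.0
shift if turned first -0.7 -0.6 -42.5
clock: 6.65
position: [0.4579, 0.3116, 0.0697]
ee_rot: [2.458, 1.953, 0.003]
force: [0.2, 0.6, -0.1]
width: 0.649
2.5
t 6.7 tcp [457.9 311.6  69.7] jaw -13.04 tilt [ 2.8e-03 -6.0e-04 -1.0e+00] F [-0.2 -0.4 -0.3] w 64.3 q7 -1.37
5.0
0 [[247.0, 210.0], [558.0, 210.0], [242.0, 149.0], [562.0, 150.0]]
0.02 [[231.0, 241.0], [573.0, 241.0], [226.0, 175.0], [579.0, 175.0]]
0.035 [[216.0, 268.0], [588.0, 269.0], [210.0, 197.0], [594.0, 198.0]]
```

View pics/w3.png

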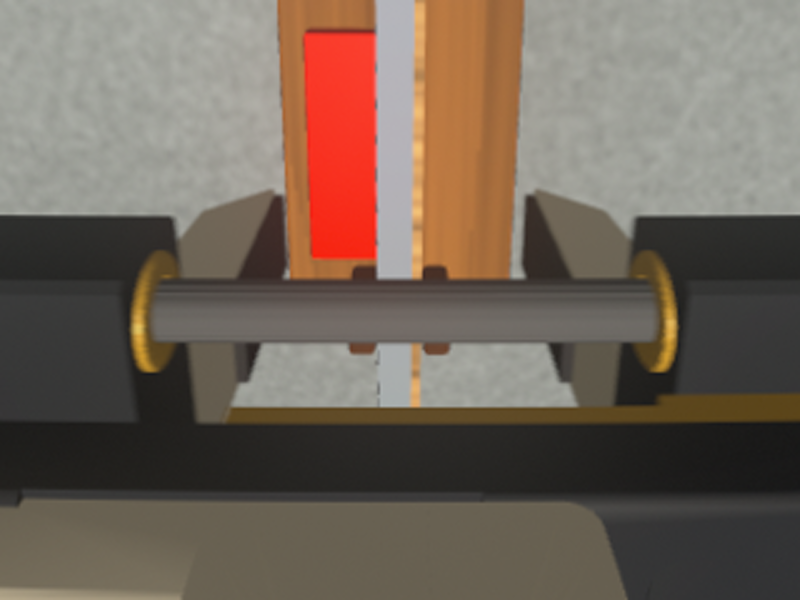

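View pics/s3.png

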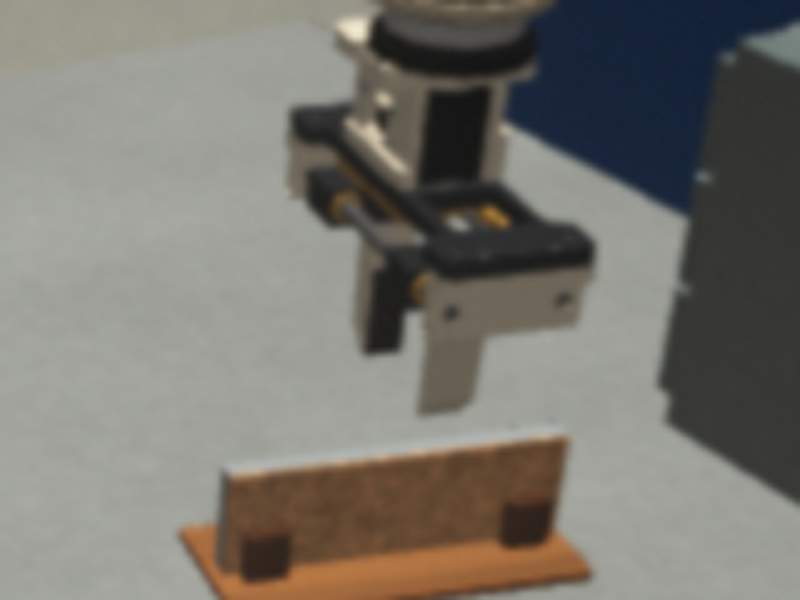

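```bash
python3 - <<'E'
from h import *
import pickle
w=pickle.load(open('wrist.pkl','rb')); s=arm.observe(); p=s['position']; Rw=R.from_rotvec(s['ee_rot']).as_matrix()
im=np.array([(278,190),(537,190)])/2.5+[160,150]
o,v=rays(w,im); a=(v@Rw); o2=Rw.T@(o-p)   # in tool frame
print('o',o2,'rays',a)
sep=.0643
t=sep/abs(a[1,1]-a[0,1]); print('tip tool coords',o2+a*t)
c=pickle.load(open('scene.pkl','rb'))
im=np.array([(420,413),(468,405)])/5+[330,60]-.4
o,v=rays(c,im);a=(v@Rw);o2=Rw.T@(o-p)
for y in(.032,.051,-.032,-.051):
    print(y,[(o2+a[i]*(y-o2[1])/a[i,1]).round(4) for i in(0,1)])
E
```

```text
o [ 7.55369676e-02  1.59691397e-04 -1.89482726e-01] rays [[-0.38536426 -0.17916825  0.92914424]
 [-0.38500355  0.19293448  0.92905243]]
tip tool coords [[ 0.00894535 -0.03080089 -0.02892499]
 [ 0.00900768  0.03349911 -0.02894085]]
0.032 [array([-0.0077,  0.032 , -0.033 ]), array([ 0.0169,  0.032 , -0.0341])]
0.051 [array([-0.0173,  0.051 , -0.0438]), array([ 0.0068,  0.051 , -0.0449])]
-0.032 [array([ 0.0246, -0.032 ,  0.0034]), array([ 0.0509, -0.032 ,  0.0021])]
-0.051 [array([ 0.0342, -0.051 ,  0.0142]), array([ 0.0609, -0.051 ,  0.0129])]
```

The fingers actually end about 30 mm short of the reported TCP: the two views give 29 and 33 mm. I'll allow for this with tip = reported z + 30 mm.

```bash
python3 -m inch '[[[0,-1,-2,0,0],[0,0,0,10,0],[0,0,0,10,0],[0,0,0,10,0],[0,0,0,10,0],[0,0,0,10,0],[0,0,0,3,0],[0,0,0,0,0]]]'; python3 go.py 457 311 17 -13
```

```text
clock: 7.55
position: [0.4547, 0.3102, 0.0103]
ee_rot: [2.458, 1.954, -0.002]
force: [0.1, -0.4, -0.4]
width: 1.001
t 7.55 tcp [454.7 310.2  10.3] jaw -13.02 tilt [ 4.0e-04 -2.1e-03 -1.0e+00] F [ 0.1 -0.4 -0.4] w 92.1 q7 -1.44
shift [ 1.2  2.  -6.7] turn -0.0
shift if turned first 1.2 2.1 -6.7
```

```bash
python3 -m inch '[[[0,1,1,-7,0],[0,0,0,0,0],[0.5,0,0,0,0],[0.7,0,0,0,0],[0.8,0,0,0,0],[0.9,0,0,0,0],[1,0,0,0,0],[1,0,0,0,0],[1,0,0,0,0],[1,0,0,0,0],[1,0,0,0,0],[1,0,0,0,0]]]' 40; python3 go.py 457 311 17 -13; python3 s.py scene s4 330 90 490 210;
```

```text
clock: 8.75
position: [0.4569, 0.3119, 0.0194]
ee_rot: [2.458, 1.954, 0.003]
force: [0.5, -0.1, -0.7]
width: 0.179
t 8.75 tcp [456.9 311.9  19.4] jaw -13.03 tilt [ 2.6e-03 -6.0e-04 -1.0e+00] F [ 0.5 -0.1 -0.7] w 16.5 q7 -1.43
shift [-0.8  0.3  2.4] turn -0.0
shift if turned first -0.8 0.3 2.4
5.0
```

View pics/s4.png

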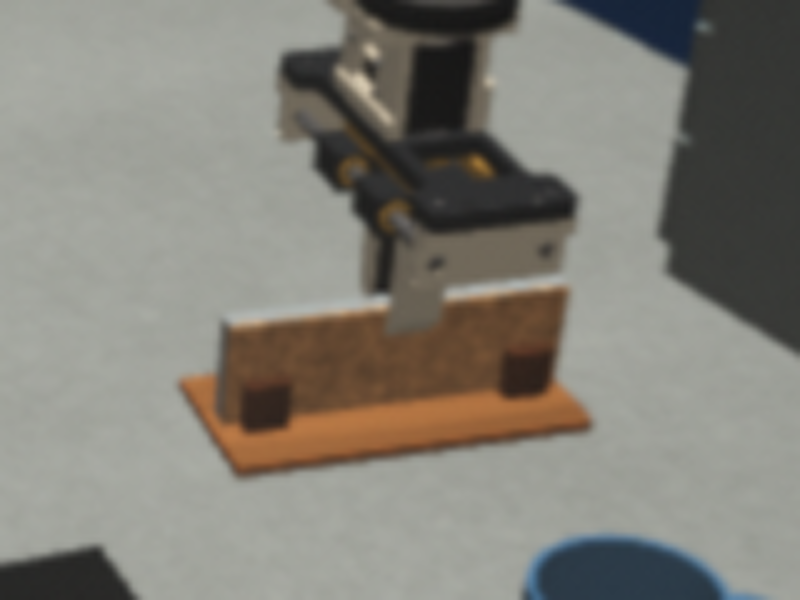

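The picture shows the cork-side finger overlapping the bar's top edge at crop (415,310). Next I finish closing and lift.

```bash
python3 -m inch '[[[1,0,0,0,0],[1,0,0,0,0],[1,0,0,0,0],[1,0,0,-5,0],[1,0,0,-5,0],[1,0,0,-5,0],[1,0,0,0,0]]]' 40; python3 go.py 457 311 17 -13; python3 s.py scene s5 330 90 490 210;
```

```text
clock: 9.5
position: [0.4565, 0.3115, 0.0354]
ee_rot: [2.457, 1.954, 0.001]
force: [0.3, -0.0, -2.2]
width: 0.145
t 9.5 tcp [456.5 311.5  35.4] jaw -13.03 tilt [ 0.0016 -0.0013 -1.    ] F [ 0.3 -0.  -2.2] w 13.3 q7 -1.41
shift [-0.3  0.6 18.4] turn -0.0
shift if turned first -0.3 0.6 18.4
5.0
```

View pics/s5.png

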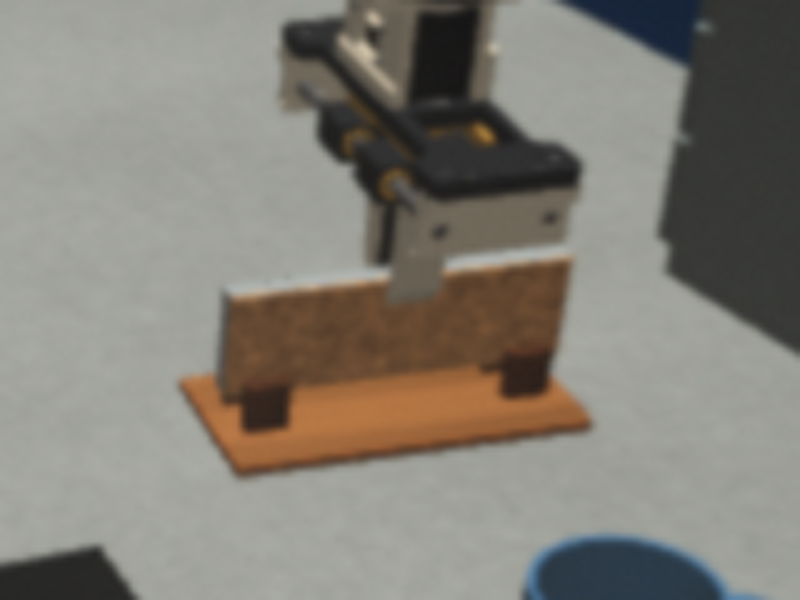

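The bar is lifted level with its bottom edge clearing the rack. Now it goes up and over to the mat.

```bash
python3 -m inch '[[[1,0,0,-15,0],[1,0,0,-20,0],[1,0,0,-20,0],[1,0,0,0,0]]]'; python3 go.py 522 3 90 -8
```

```text
clock: 9.95
position: [0.4556, 0.3114, 0.0939]
ee_rot: [2.457, 1.955, -0.002]
force: [0.7, 0.9, -2.1]
width: 0.148
t 9.95 tcp [455.6 311.4  93.9] jaw -12.98 tilt [ 2.0e-04 -1.9e-03 -1.0e+00] F [ 0.7  0.9 -2.1] w 13.6 q7 -1.34
shift [-285.6  134.     4.4] turn -5.0
shift if turned first -296.1 108.7 4.4
```

```bash
python3 -m inch '[[[1,-14,7,0,0],[1,-28,14,0,0],[1,-28,14,0,0],[1,-28,14,0,0],[1,-28,14,0,0],[1,-28,14,0,0],[1,-28,14,0,0],[1,-28,14,0,0],[1,-28,14,0,0],[1,-20,8,0,0],[1,-10,4,0,0],[1,0,0,0,0]]]'; python3 go.py 522 3 90 -8
```

```text
clock: 11.15
position: [0.5234, 0.0104, 0.0923]
ee_rot: [-2.455, -1.958, 0.002]
force: [-0.1, 0.9, -2.3]
width: 0.147
t 11.15 tcp [523.4  10.4  92.3] jaw -12.84 tilt [-1.5e-03  2.0e-04 -1.0e+00] F [-0.1  0.9 -2.3] w 13.5 q7 -0.76
shift [-7.6  0.3  2.3] turn -4.8
shift if turned first -7.6 -0.4 2.3
```

```bash
python3 -m inch '[[[1,-7,0,0,-4.8],[1,0,0,0,0],[1,0,0,20,0],[1,0,0,20,0],[1,0,0,12,0],[1,0,0,10,0],[1,0,0,0,0]]]'; python3 go.py 522 3 15 -8
```

```text
clock: 11.85
position: [0.5218, 0.0141, 0.0294]
ee_rot: [-2.366, -2.061, -0.007]
force: [-0.5, 0.2, -1.7]
width: 0.147
t 11.85 tcp [521.8  14.1  29.4] jaw -7.88 tilt [ 0.0012  0.0055 -1.    ] F [-0.5  0.2 -1.7] w 13.5 q7 -0.77
shift [-11.1   1.7  14.3] turn 0.1
shift if turned first -11.1 1.7 14.3
```

```bash
python3 -m inch '[[[1,-8,1,0,0],[1,-3,1,5,0],[1,0,0,3,0],[1,0,0,3,0],[1,0,0,0,0]]]'; python3 go.py 522 3 15 -8;python3 s.py scene s6 230 90 410 260
```

```text
clock: 12.35
position: [0.5238, 0.0023, 0.0192]
ee_rot: [-2.369, -2.061, -0.01]
force: [0.9, 0.5, -2.1]
width: 0.146
t 12.35 tcp [523.8   2.3  19.2] jaw -7.96 tilt [ 0.004   0.0055 -1.    ] F [ 0.9  0.5 -2.1] w 13.5 q7 -0.76
shift [ 0.4 -1.9  4.2] turn 0.0
shift if turned first 0.4 -1.9 4.2
3.5294117647058822
```

View pics/s6.png

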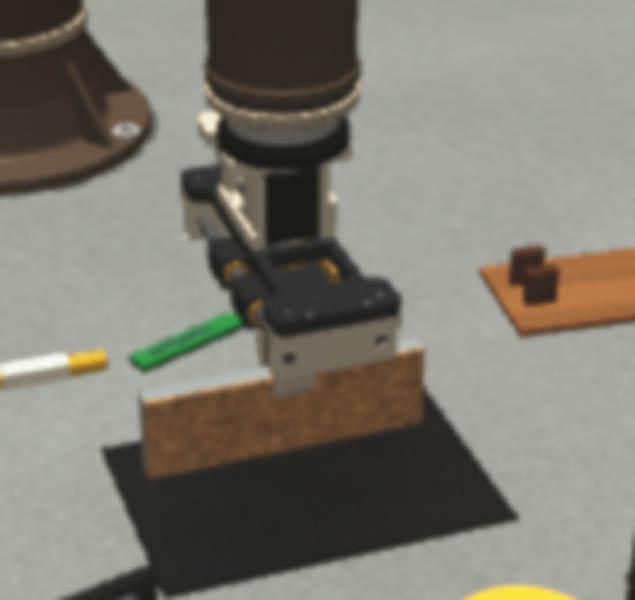

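The bar is about 5 mm over the mat with its cork facing the far side, square to the mat and near its front edge. I'll lower it gently until it touches.

```bash
python3 -m inch '[[[1,0,-1,2,0],[1,0,0,1.5,0],[1,0,0,1,0],[1,0,0,1,0],[1,0,0,0,0]]]'; python3 go.py 522 3 15 -8
```

```text
clock: 12.9
position: [0.5235, 0.003, 0.0145]
ee_rot: [-2.37, -2.062, -0.012]
force: [-0.2, -0.6, -2.0]
width: 0.148
t 12.9 tcp [523.5   3.   14.5] jaw -7.93 tilt [ 0.0056  0.0053 -1.    ] F [-0.2 -0.6 -2. ] w 13.6 q7 -0.77
shift [-0.2 -1.5 -0.6] turn 0.1
shift if turned first -0.2 -1.5 -0.6
```

```bash
python3 -m inch '[[[1,0,0,1,0],[1,0,0,1,0],[1,0,0,0,0]]]'; python3 go.py 522 3 15 -8
```

```text
clock: 13.2
position: [0.524, 0.0029, 0.0147]
ee_rot: [2.368, 2.061, 0.012]
force: [1.1, 0.5, -2.1]
width: 0.147
t 13.2 tcp [524.    2.9  14.7] jaw -7.93 tilt [ 0.0071  0.0033 -1.    ] F [ 1.1  0.5 -2.1] w 13.6 q7 -0.77
shift [-0.2 -2.  -0.4] turn 0.1
shift if turned first -0.2 -2.0 -0.4
```

```bash
python3 -m inch '[[[1,0,0,2,0],[1,0,0,2,0],[1,0,0,0,0]]]'; python3 go.py 522 3 15 -8
```

```text
clock: 13.5
position: [0.5254, 0.0028, 0.0149]
ee_rot: [2.365, 2.058, 0.013]
force: [-0.2, 0.2, -2.1]
width: 0.148
t 13.5 tcp [525.4   2.8  14.9] jaw -7.94 tilt [ 0.0107 -0.     -0.9999] F [-0.2  0.2 -2.1] w 13.7 q7 -0.78
shift [-0.3 -3.3 -0.1] turn 0.1
shift if turned first -0.3 -3.3 -0.1
```

```bash
python3 -c "
from h import *
s=arm.observe();print(s['joints'].round(3),s['joint_efforts'].round(1),s['force'],s['ft_torque'])"; python3 s.py scene s7 230 150 410 260; python3 s.py wrist w7 0 0 640 400
```

```text
[ 0.402  0.603 -0.705  1.969  0.566  0.762 -0.775] [ -0.  -62.7 -11.7 -21.4  -0.1   0.2  -0. ] [-0.1623861   0.18542503 -2.1463228 ] [-0.01736154 -0.06732225  0.04239879]
4.444444444444445
1.25
```

View pics/s7.png

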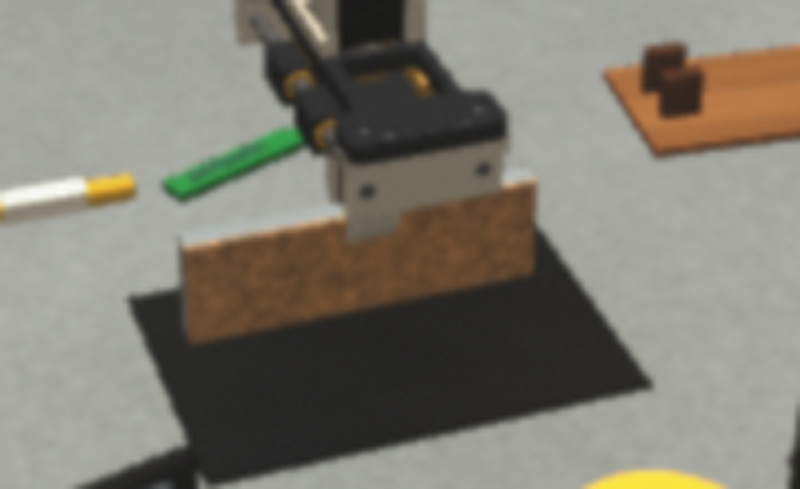

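View pics/w7.png

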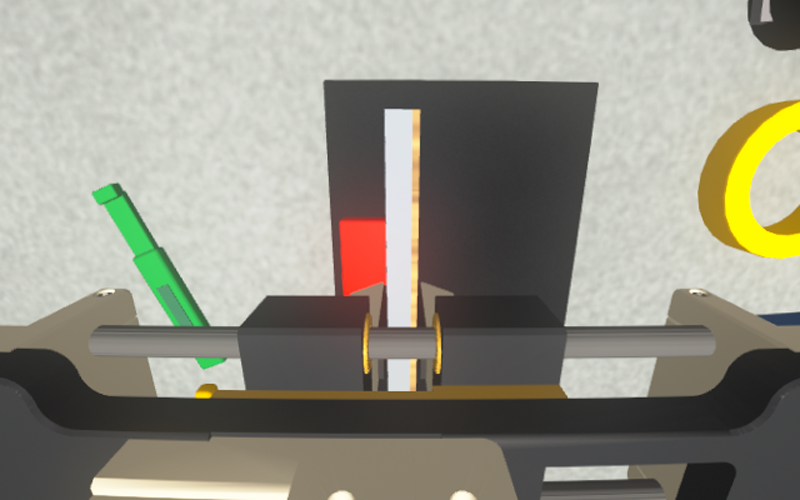

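```bash
python3 - <<'E'
from h import *
import pickle
c=pickle.load(open('scene.pkl','rb')); s=arm.observe();p=s['position']; a=np.radians(-8); n=np.array([np.cos(a),np.sin(a),0]); e=np.array([-np.sin(a),np.cos(a),0])
for z in (.000,.003,.006,.010):
    C=np.array([p[0],p[1],z]); print(z,((proj(c,[C+.007*n-.09*e,C+.007*n+.09*e])-[230,150])*4.444).round(0).tolist())
print('seen (187,343),(535,275)')
E
python3 -m inch '[[[1,0,0,0,0],[1,0,0,0,0],[1,0,0,0,0]]]'; python3 go.py 522 3 15 -8
```

```text
0.0 [[191.0, 348.0], [533.0, 278.0]]
0.003 [[191.0, 343.0], [533.0, 273.0]]
0.006 [[190.0, 338.0], [533.0, 268.0]]
0.01 [[190.0, 332.0], [533.0, 262.0]]
seen (187,343),(535,275)
clock: 13.9
position: [0.5255, 0.0029, 0.0143]
ee_rot: [2.365, 2.058, 0.013]
force: [-2.0, -0.9, 6.1]
width: 0.149
t 13.9 tcp [525.5   2.9  14.3] jaw -7.94 tilt [ 1.040e-02  5.000e-04 -9.999e-01] F [-2.  -0.9  6.1] w 13.7 q7 -0.78
shift [-0.4 -3.5 -0.7] turn 0.1
shift if turned first -0.4 -3.5 -0.7
```

The bar is touching the mat: Fz rose to +6 N, and the pixel check puts its lower edge at z ≈ 3 mm. Release.

```bash
python3 -m inch '[[[0.8,0,0,0,0],[0.7,0,0,0,0],[0.4,0,0,0,0],[0,0,0,0,0],[0,0,0,0,0],[0,0,0,0,0],[0,0,0,0,0],[0,0,0,0,0]]]'; python3 go.py 522 3 15 -8;python3 s.py wrist w8 0 0 640 400;python3 s.py scene s8 230 150 410 260
```

```text
clock: 14.7
position: [0.5256, 0.0031, 0.0134]
ee_rot: [2.366, 2.059, 0.013]
force: [-0.6, 0.6, 0.1]
width: 0.763
t 14.7 tcp [525.6   3.1  13.4] jaw -7.95 tilt [ 0.0098  0.0016 -1.    ] F [-0.6  0.6  0.1] w 70.2 q7 -0.78
shift [-0.6 -3.5 -1.7] turn 0.0
shift if turned first -0.6 -3.5 -1.7
1.25
4.444444444444445
```

View pics/w8.png

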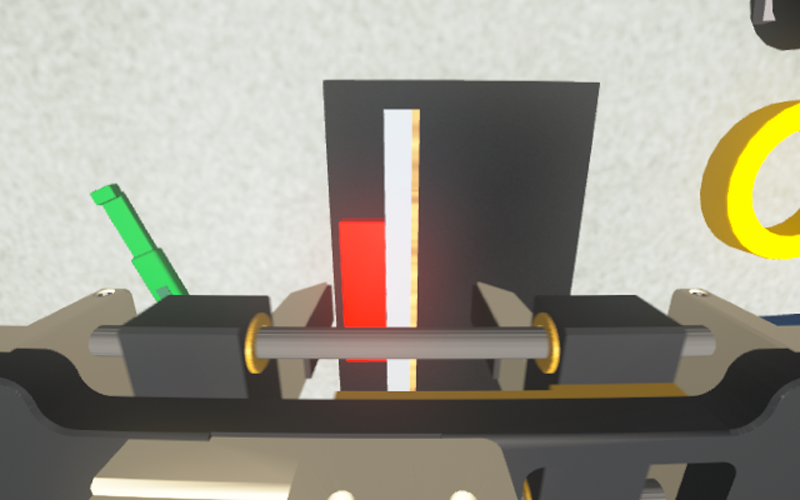

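View pics/s8.png

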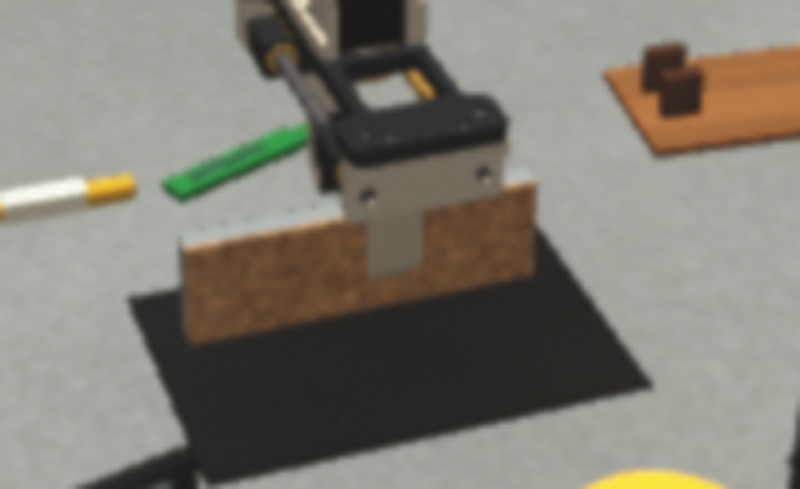

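The bar stands freely between the fingers. Now I raise the fingers to bar-top level and push the bar over to the cork side (+y tool) with the handle-side finger.

```bash
python3 -m inch '[[[0,0,0,-8,0],[0,0,0,0,0],[0,0,0,0,0],[0,0,10,0,0],[0,0,10,0,0],[0,0,5,0,0],[0,0,0,0,0]]]'; python3 go.py 522 3 21 -8
```

```text
clock: 15.5
position: [0.5534, -0.001, 0.0227]
ee_rot: [2.366, 2.057, 0.015]
force: [-0.2, 0.6, 0.4]
width: 1.001
t 15.5 tcp [553.4  -1.   22.7] jaw -7.99 tilt [ 0.011   0.0015 -0.9999] F [-0.2  0.6  0.4] w 92.1 q7 -0.74
shift [ -0.4 -31.7   1.3] turn 0.0
shift if turned first -0.5 -31.7 1.3
```

```bash
python3 -m inch '[[[0,0,5,1,0],[0,0,5,0,0],[0,0,5,0,0],[0,0,5,0,0],[0,0,5,0,0],[0,0,5,0,0],[0,0,0,0,0]]]'; python3 go.py 522 3 21 -8;python3 s.py wrist w9 0 0 640 400
```

```text
clock: 16.2
position: [0.5855, -0.0054, 0.0214]
ee_rot: [2.367, 2.058, 0.014]
force: [-0.2, 0.8, -0.1]
width: 1.001
t 16.2 tcp [585.5  -5.4  21.4] jaw -7.98 tilt [ 0.0101  0.0017 -0.9999] F [-0.2  0.8 -0.1] w 92.0 q7 -0.71
shift [ -0.5 -64.1  -0.2] turn 0.0
shift if turned first -0.5 -64.1 -0.2
1.25
```

View pics/w9.png

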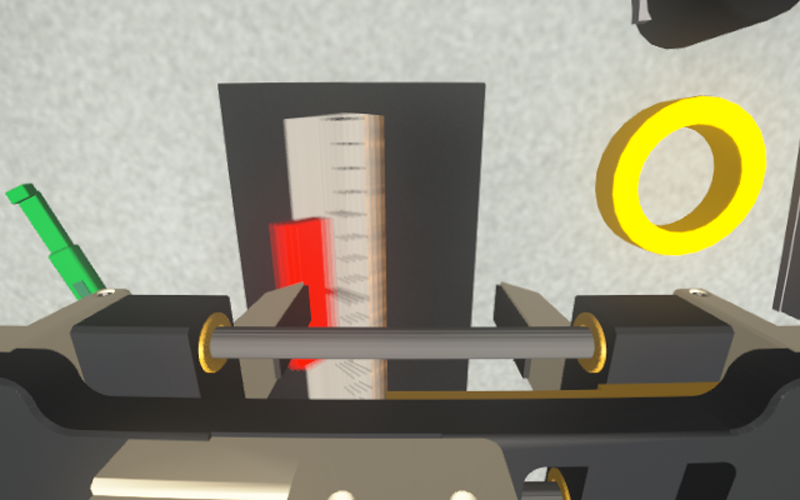

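It's caught mid-fall, toppling to the cork side. I'll let it settle, lift clear and look.

```bash
python3 -m inch '[[[0,0,0,0,0],[0,0,0,0,0],[0,0,0,0,0],[0,0,0,0,0],[0,0,0,-30,0],[0,0,0,-40,0],[0,0,0,-40,0],[0,0,0,0,0]]]'; python3 go.py 522 3 21 -8;python3 s.py wrist wa 0 0 640 400;python3 s.py scene sa 230 150 410 260
```

```text
clock: 17.05
position: [0.5818, -0.0051, 0.1338]
ee_rot: [2.367, 2.062, 0.008]
force: [0.4, -0.2, 0.2]
width: 1.004
t 17.05 tcp [581.8  -5.1 133.8] jaw -7.88 tilt [ 0.0053  0.002  -1.    ] F [ 0.4 -0.2  0.2] w 92.3 q7 -0.61
shift [ -0.5 -61.  112.5] turn 0.1
shift if turned first -0.7 -61.0 112.5
1.25
4.444444444444445
```

View pics/wa.png

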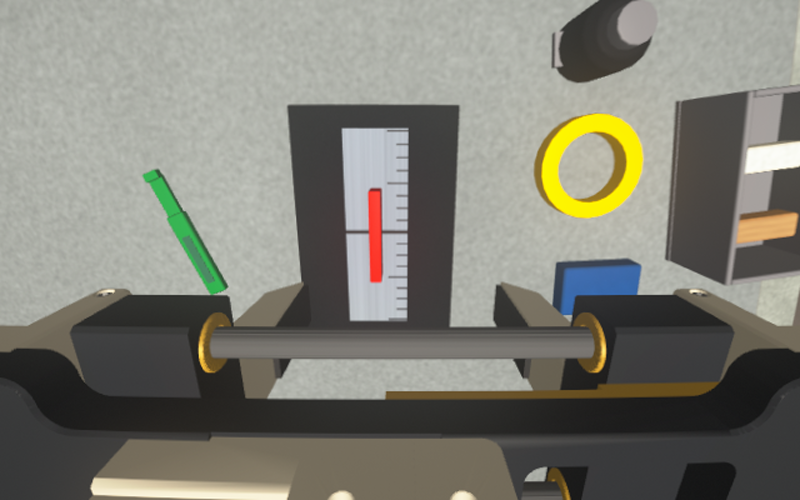

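View pics/sa.png

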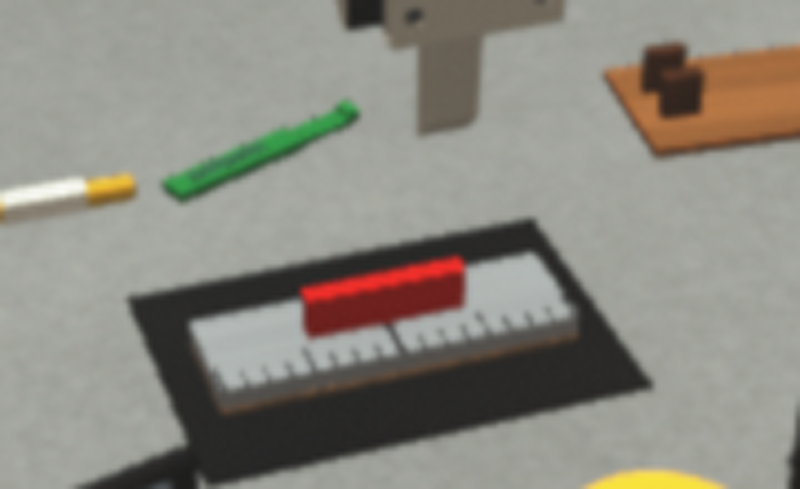

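The bar lies flat on the mat, cork down, handle up, well inside the mat (corners in wa.png at (342,128), (408,128), (408,320), (349,320)). Next I measure the handle.

```bash
cat > e.py <<'E'
from h import *
import pickle
c=pickle.load(open('wrist.pkl','rb'));f=c['f']
hsv=cv2.cvtColor(f,cv2.COLOR_BGR2HSV)
P=onz(c,np.array([(342,128),(408,128),(408,320),(349,321)])/1.25,.017); print(P.round(4),'c',P.mean(0).round(4))
print('edge angs',[np.degrees(np.arctan2(*(P[a]-P[b])[[1,0]])).round(2) for a,b in((0,3),(1,2))])
m=((hsv[...,0]<8)|(hsv[...,0]>172))&(hsv[...,1]>150)&(f[...,2]>200); ys,xs=np.nonzero(m)
q=cv2.minAreaRect(np.c_[xs,ys].astype(np.float32)); b=cv2.boxPoints(q); Q=onz(c,b,.041); print('handle top',Q.round(4),Q.mean(0).round(4))
E
python3 e.py; python3 go.py 558 -2 0 -8
```

```text
[[ 0.5453  0.0888  0.017 ]
 [ 0.6     0.0812  0.017 ]
 [ 0.5766 -0.0957  0.017 ]
 [ 0.5192 -0.0888  0.017 ]] c [ 0.5603 -0.0036  0.017 ]
edge angs [np.float64(81.66), np.float64(82.47)]
handle top [[ 0.5615  0.0363  0.041 ]
 [ 0.5705  0.035   0.041 ]
 [ 0.5585 -0.0422  0.041 ]
 [ 0.5488 -0.0408  0.041 ]] [ 0.5598 -0.0029  0.041 ]
t 17.15 tcp [579.4  -6.2 129.5] jaw -7.91 tilt [-5.e-04  1.e-03 -1.e+00] F [-0.3 -0.2 -0.5] w 91.9 q7 -0.61
shift [  1.1 -21.7 129.5] turn 0.1
shift if turned first 1.1 -21.7 129.5
```

```bash
python3 -m inch '[[[0,1,-10,0,0],[0,0,-10,0,0],[0,0,0,30,0],[0,0,0,30,0],[0,0,0,15,0],[0,0,0,10,0],[0,0,0,0,0],[0,0,0,0,0]]]'; python3 go.py 558.5 -3 -6 -8
```

```text
clock: 17.95
position: [0.5485, -0.002, 0.036]
ee_rot: [-2.36, -2.06, 0.014]
force: [-0.6, 0.1, 0.4]
width: 0.999
t 17.95 tcp [548.5  -2.   36. ] jaw -7.77 tilt [-1.230e-02  7.000e-04 -9.999e-01] F [-0.6  0.1  0.4] w 91.9 q7 -0.71
shift [ 0.4 10.5 41.8] turn 0.2
shift if turned first 0.4 10.5 41.8
```

```bash
python3 -m inch '[[[0,0,9,0,0],[0,0,0,10,0],[0,0,0,10,0],[0,0,0,8,0],[0,0,0,5,0],[0,0,0,0,0],[0,0,0,0,0]]]'; python3 go.py 558.5 -3 -6 -8
```

```text
clock: 18.65
position: [0.5592, -0.0031, 0.0016]
ee_rot: [-2.362, -2.061, 0.01]
force: [-0.4, 0.5, 0.3]
width: 1.002
t 18.65 tcp [559.2  -3.1   1.6] jaw -7.8 tilt [-9.3e-03  9.0e-04 -1.0e+00] F [-0.4  0.5  0.3] w 92.2 q7 -0.74
shift [ 0.  -0.7  7.6] turn 0.2
shift if turned first 0.0 -0.7 7.6
```

```bash
python3 -m inch '[[[0,0,0,4,0],[0,0,0,3,0],[0,0,0,0,0],[0.5,0,0,0,0],[0.7,0,0,0,0],[0.8,0,0,0,0],[0.9,0,0,0,0],[1,0,0,0,0],[1,0,0,0,0],[1,0,0,0,0],[1,0,0,0,0],[1,0,0,0,0]]]' 30; python3 go.py 558.5 -3 -6 -8;python3 s.py scene sb 230 150 410 260
```

```text
clock: 19.85
position: [0.5599, -0.003, -0.005]
ee_rot: [-2.363, -2.061, 0.008]
force: [0.5, 0.3, 0.5]
width: 0.264
t 19.85 tcp [559.9  -3.   -5. ] jaw -7.8 tilt [-7.6e-03  9.0e-04 -1.0e+00] F [0.5 0.3 0.5] w 24.3 q7 -0.75
shift [-0.2 -1.3  1. ] turn 0.2
shift if turned first -0.2 -1.3 1.0
4.444444444444445
```

View pics/sb.png

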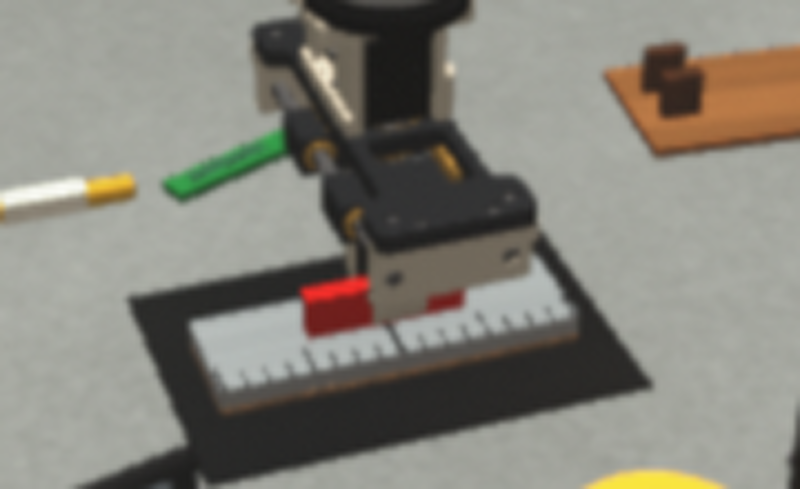

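The fingers straddle the red handle near the middle line. Finish the grip and lift.

```bash
python3 -m inch '[[[1,0,0,0,0],[1,0,0,0,0],[1,0,0,0,0],[1,0,0,0,0],[1,0,0,0,0],[1,0,0,-10,0],[1,0,0,-15,0],[1,0,0,-25,0],[1,0,0,-15,0],[1,0,0,0,0]]]' 40; python3 go.py 480 -340 60 11; python3 w.py wc
```

```text
clock: 20.9
position: [0.5596, -0.0027, 0.0652]
ee_rot: [-2.361, -2.062, 0.009]
force: [1.2, -0.0, -1.5]
width: 0.108
t 20.9 tcp [559.6  -2.7  65.2] jaw -7.75 tilt [-0.009   0.0012 -1.    ] F [ 1.2 -0.  -1.5] w 10.0 q7 -0.67
shift [-344.9  -33.4    5.6] turn -18.8
shift if turned first -315.9 -142.5 5.6
cam [0.57166885 0.07187312 0.25474261]
```

View pics/wc.png

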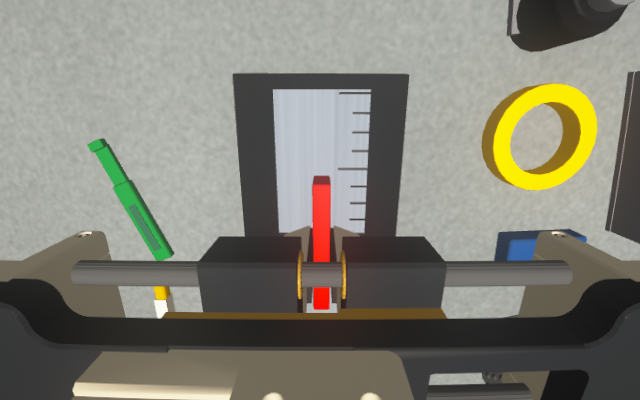

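The handle is held, opening 10 mm. Carry the bar to about 8 mm in front of the board edge, level with the tick.

```bash
python3 -m inch '[[[1,-15,-1,-1,0],[1,-31,-3,0,0],[1,-31,-3,0,0],[1,-31,-3,0,0],[1,-31,-3,0,0],[1,-31,-3,0,0],[1,-31,-3,0,0],[1,-31,-3,0,0],[1,-31,-3,0,0],[1,-31,-3,0,0],[1,-25,-2,0,0],[1,-10,-1,0,0]]]'; python3 go.py 476 -356 66 11
```

```text
clock: 22.15
position: [0.4682, -0.3459, 0.0569]
ee_rot: [-2.354, -2.051, 0.027]
force: [-0.9, -0.4, -2.1]
width: 0.101
t 22.15 tcp [ 468.2 -345.9   56.9] jaw -7.85 tilt [-0.026   0.0032 -0.9997] F [-0.9 -0.4 -2.1] w 9.3 q7 -0.05
shift [-9.   8.9 -9.3] turn -18.9
shift if turned first -11.4 5.5 -9.3
```

```bash
python3 -m inch '[[[1,0,0,0,-7],[1,0,0,0,-7],[1,0,0,0,-4],[1,0,0,0,0],[1,0,0,0,0]]]'; python3 go.py 476 -356 66 11
```

```text
clock: 22.65
position: [0.4634, -0.347, 0.0536]
ee_rot: [-1.991, -2.393, 0.024]
force: [-0.0, 0.3, -2.6]
width: 0.104
t 22.65 tcp [ 463.4 -347.    53.6] jaw 10.5 tilt [-0.0314  0.0064 -0.9995] F [-0.   0.3 -2.6] w 9.6 q7 0.23
shift [-11.   10.4 -12.8] turn -0.5
shift if turned first -11.1 10.3 -12.8
```

```bash
python3 -m inch '[[[1,0,0,0,0],[1,0,0,0,0],[1,0,0,0,0]]]' >/dev/null; python3 go.py; python3 -m inch '[[[1,-10,10,0,-0.5],[1,0,0,0,0],[1,0,0,0,0]]]' >/dev/null; python3 go.py 476 -356 66 11; python3 w.py wd;python3 s.py top td 370 100 540 230; python3 s.py scene sd 80 140 300 330
```

```text
t 22.95 tcp [ 463.3 -346.1   53.5] jaw 10.35 tilt [-0.0319  0.0067 -0.9995] F [ 0.6  0.1 -1.2] w 9.4 q7 0.22
t 23.25 tcp [ 475.1 -353.6   53.2] jaw 10.82 tilt [-0.0323  0.0066 -0.9995] F [ 0.1  0.2 -2. ] w 9.9 q7 0.24
shift [ -2.3   0.1 -12.9] turn -0.2
shift if turned first -2.3 0.1 -12.9
cam [ 0.46705224 -0.28071346  0.24353558]
4.615384615384615
3.1578947368421053
```

View pics/wd.png

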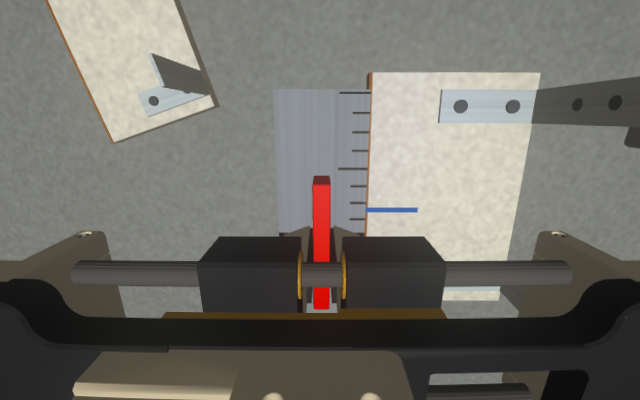

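View pics/td.png

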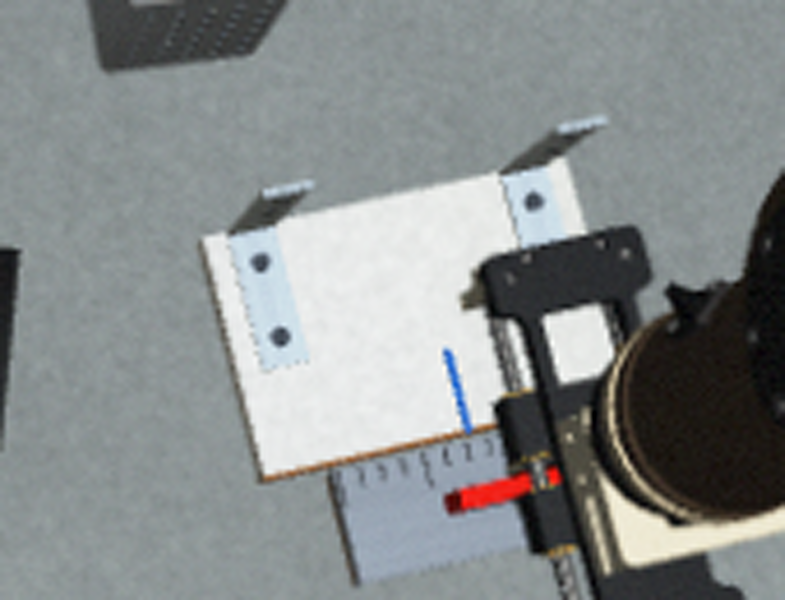

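View pics/sd.png

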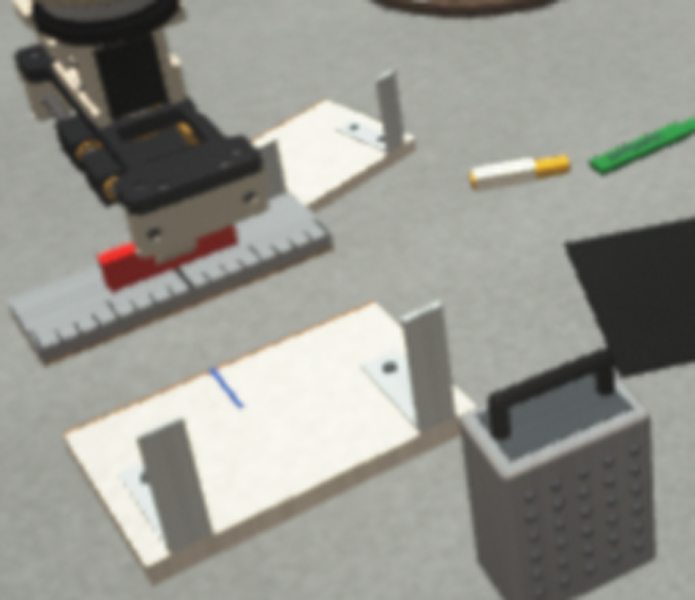

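```bash
cat > f.py <<'E'
from h import *
import pickle
c=pickle.load(open('wrist.pkl','rb'));f=c['f']
cv2.imwrite('pics/wdc.png',cv2.resize(f[65:245,265:425],None,fx=3.3,fy=3.3,interpolation=cv2.INTER_CUBIC))
s=arm.observe(); p=s['position'];Rw=R.from_rotvec(s['ee_rot']).as_matrix()
def tool(uv,z):
    o,v=rays(c,uv); a=v@Rw; o2=Rw.T@(o-p); return o2+a*((z-o2[2])/a[:,2])[:,None]
print('handle far end',tool([(313.5,176.5),(329.5,176.5)],-.046).round(4))
print('bar end corners',tool([(273.5,89),(370,89)],-.022).round(4))
E=onz(c,[(371,74),(366.5,230)],.016); T=onz(c,[(367,210)],.016)[0]
d=E[0]-E[1]; print('edge',E.round(4),'ang',np.degrees(np.arctan2(d[1],d[0])),'T',T.round(4))
E
python3 f.py
```

```text
handle far end [[ 0.0442 -0.0038 -0.046 ]
 [ 0.0442  0.0046 -0.046 ]]
bar end corners [[ 0.0895 -0.0268 -0.022 ]
 [ 0.0896  0.0278 -0.022 ]]
edge [[ 0.4911 -0.2432  0.016 ]
 [ 0.5169 -0.3672  0.016 ]] ang 101.7623321242581 T [ 0.5131 -0.3492  0.016 ]
```

View pics/wdc.png

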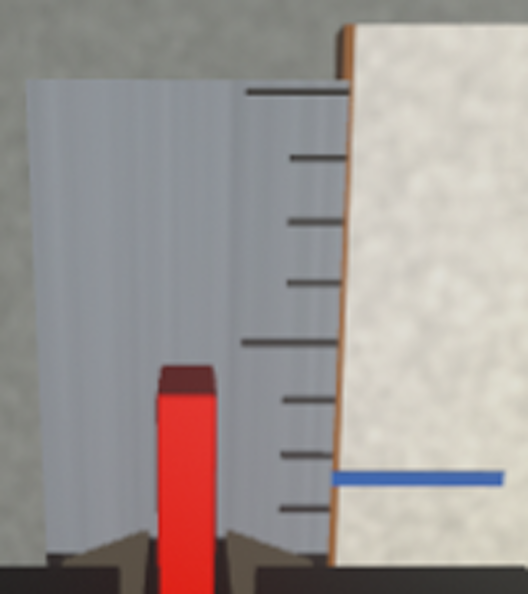

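```bash
cat >> f.py <<'E'
print('handle far top',tool([(313.5,184),(330.5,184)],-.046).round(4), 'handle far bottom',tool([(314,176)],-.022).round(4))
b=E[0];e=(E[0]-E[1])/np.linalg.norm(E[0]-E[1])
E
python3 f.py | tail -2; python3 - <<'E'
import numpy as np
for a,T in ((101.05,(.5118,-.3489)),(101.4,(.5125,-.3490))):
    r=np.radians(a-90); n=np.array([np.cos(r),np.sin(r)]); print(a,np.array(T)-.028*n, np.array(T)-.036*n)
E
```

```text
handle far top [[ 0.0402 -0.0039 -0.046 ]
 [ 0.0402  0.0051 -0.046 ]] handle far bottom [[ 0.0393 -0.0042 -0.022 ]]
101.05 [ 0.48431911 -0.35426664] [ 0.47646743 -0.35579996]
101.4 [ 0.48505241 -0.35453441] [ 0.47721024 -0.35611566]
```

```bash
python3 -m inch '[[[1,-2,-1,10,-0.4],[1,0,0,12,0],[1,0,0,12,0],[1,0,0,8,0],[1,0,0,0,0],[1,0,0,0,0]]]' >/dev/null; python3 go.py 476.5 -356.2 -8 11.3
```

```text
t 24.0 tcp [ 470.9 -355.2    6.1] jaw 11.25 tilt [-0.0348  0.0075 -0.9994] F [-0.5 -0.3 -2.6] w 9.4 q7 0.21
shift [-2.2  5.7 13.9] turn -0.0
shift if turned first -2.2 5.7 13.9
```

```bash
python3 -m inch '[[[1,-2,3,5,0],[1,0,0,4,0],[1,0,0,2,0],[1,0,0,0,0],[1,0,0,0,0]]]' >/dev/null; python3 go.py 476.5 -356.2 -8 11.3
```

```text
t 24.5 tcp [ 475.1 -356.9   -5.2] jaw 11.25 tilt [-0.0334  0.0069 -0.9994] F [-0.2  0.  -1.8] w 9.9 q7 0.2
shift [0.3 1.6 2.8] turn -0.0
shift if turned first 0.3 1.6 2.8
```

```bash
python3 -m inch '[[[1,0,0,2,0],[1,0,0,1,0],[1,0,0,0,0],[1,0,0,0,0]]]' >/dev/null; python3 go.py 476.5 -356.2 -8 11.3; python3 s.py scene se 80 140 260 290; python3 s.py top te 400 150 520 220;python3 w.py we
```

```text
t 24.9 tcp [ 475.4 -356.9   -6.9] jaw 11.26 tilt [-0.0324  0.0057 -0.9995] F [-0.8  1.2 -0.7] w 10.1 q7 0.19
shift [0.4 1.2 1. ] turn -0.0
shift if turned first 0.4 1.2 1.0
4.0
6.666666666666667
cam [ 0.46684568 -0.28387066  0.18327967]
```

View pics/se.png

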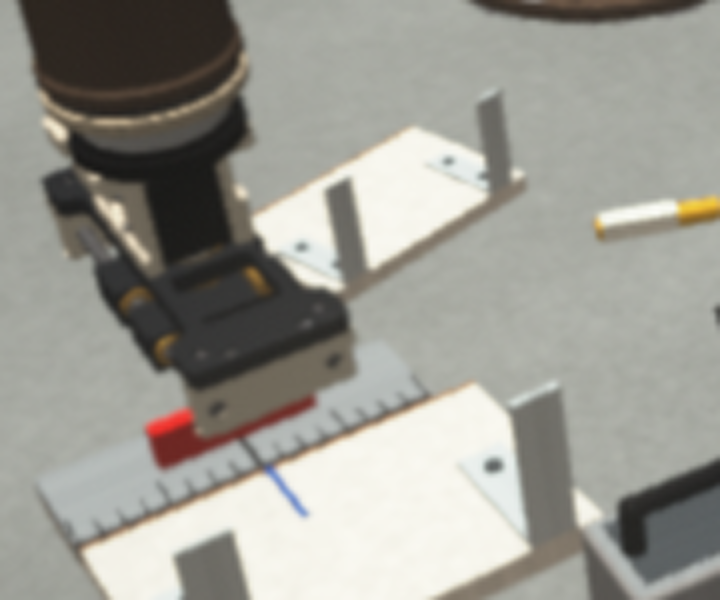

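View pics/we.png

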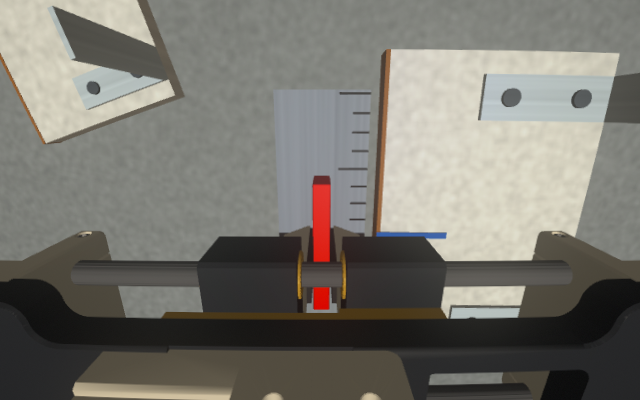

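The wrist view shows the bar beside the board with a narrow gap. The bar's middle line is at row ~234 and the tick at row ~235.

```bash
cat > g.py <<'E'
from h import *
import pickle
c=pickle.load(open('wrist.pkl','rb'));f=c['f']
cv2.imwrite('pics/wec.png',cv2.resize(f[205:245,335:455],None,fx=6.6,fy=6.6,interpolation=cv2.INTER_CUBIC))
cv2.imwrite('pics/wed.png',cv2.resize(f[45:145,335:435],None,fx=6,fy=6,interpolation=cv2.INTER_CUBIC))
E
python3 g.py
```

```text
(no output)
```

View pics/wec.png

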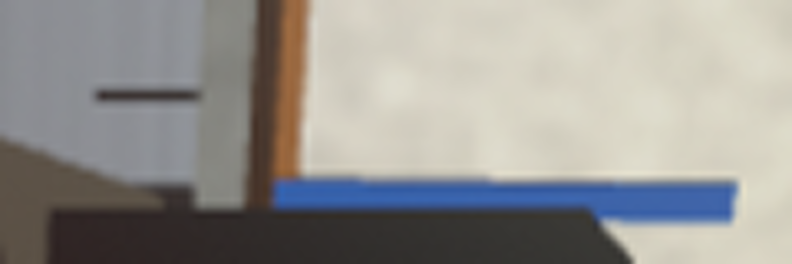

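View pics/wed.png

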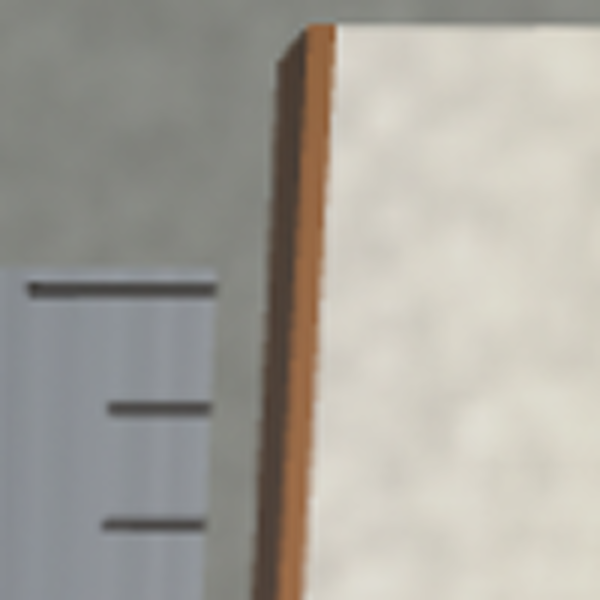

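```bash
cat > k.py <<'E'
from h import *
import pickle
c=pickle.load(open('wrist.pkl','rb'))
A=lambda x,y:(335+(x+.5)/6-.5,45+(y+.5)/6-.5); B=lambda x,y:(335+(x+.5)/6.6-.5,205+(y+.5)/6.6-.5)
E=onz(c,[A(308,30),A(279,595),B(283,5),B(274,180)],.016)[:,:2]
l=cv2.fitLine(E.astype(np.float32),2,0,.01,.01).ravel(); e=l[:2]*np.sign(l[1]); n=np.array([e[1],-e[0]]); p0=l[2:]
print('board edge ang',np.degrees(np.arctan2(e[1],e[0])).round(2),'resid mm',((E-p0)@n*1000).round(2))
G=onz(c,[A(216,275),A(203,595),B(202,5),B(194,205)],.014)[:,:2]
d=G[0]-G[3]; print('bar edge ang',np.degrees(np.arctan2(d[1],d[0])).round(2),'gap mm',((p0-G)@n*1000).round(2))
T=onz(c,[B(274,198)],.016)[0,:2]
end=onz(c,[A(214,268),A(100,268)],.014)[:,:2]; g=onz(c,[B(195,97)],.014)[0,:2]; g5=onz(c,[A(216,290),A(210,409),A(205,525)],.014)[:,:2]
m=onz(c,[B(192,186)],.014)[0,:2]
print('tick s',T@e*1000,'barend-90',end@e*1000-90,'grad s',g@e*1000,(g5@e*1000).round(1),'mid upper edge',m@e*1000)
E
python3 k.py
```

```text
board edge ang 101.34 resid mm [-0.01  0.04 -0.07  0.04]
bar edge ang 101.22 gap mm [7.18 7.14 7.46 7.36]
tick s -442.652665214529 barend-90 [-444.2574009  -444.25706418] grad s -432.96507981610506 [-356.2 -367.2 -378.2] mid upper edge -442.3298997383373
```

The gap is 7.2–7.4 mm, the bar and edge are parallel within 0.1°, and the bar's middle is about 1.2 mm short of the tick along the edge. Slide it up to contact.

```bash
python3 -m inch '[[[1,1,2,0,0],[1,0,2,0,0],[1,0,0,0,0],[1,0,0,0,0]]]' >/dev/null; python3 go.py 484 -354 -7 11.3; python3 w.py wf; sed -i 's/wec/wfc/;s/wed/wfd/' g.py; python3 g.py
```

```text
t 25.45 tcp [ 478.8 -355.7   -7.2] jaw 11.21 tilt [-0.0336  0.0051 -0.9994] F [-1.5  1.4  1.8] w 9.5 q7 0.19
shift [ 0.6  5.4 -0.4] turn -0.1
shift if turned first 0.6 5.4 -0.4
cam [ 0.47051471 -0.28257625  0.18303415]
```

View pics/wfc.png

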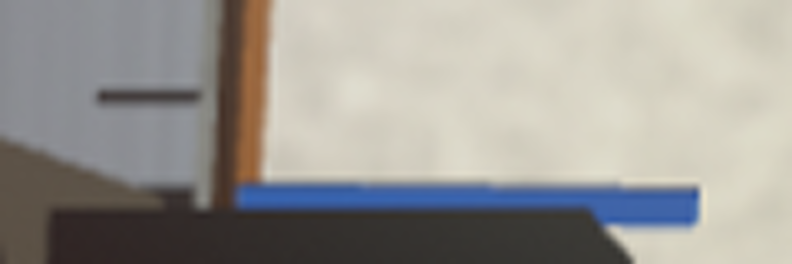

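View pics/wfd.png

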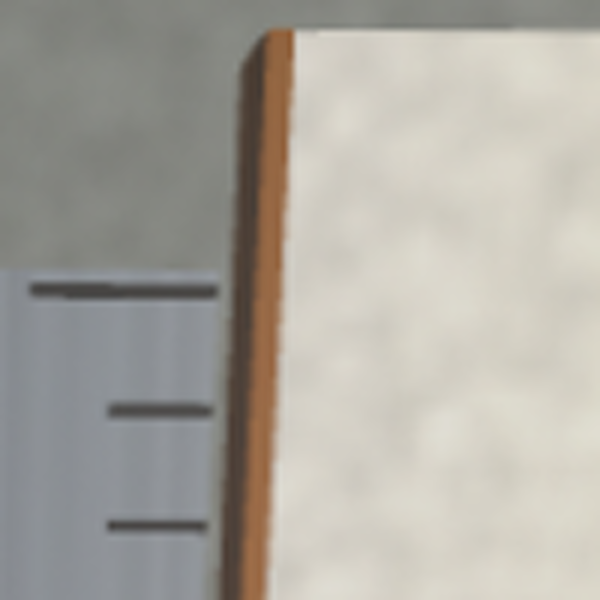

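About 3.5 mm of gap remains and the tick offset is still ~0.6 mm. Push on until it touches.

```bash
python3 -m inch '[[[1,0.8,1.5,0,0],[1,0,1.5,0,0],[1,0,1.5,0,0],[1,0,0,0,0]]]' >/dev/null; python3 go.py 484 -354 -7 11.3
```

```text
t 25.9 tcp [ 482.3 -354.7   -7.2] jaw 11.17 tilt [-0.0353  0.0041 -0.9994] F [-2.1 -0.2  1.7] w 9.7 q7 0.18
shift [ 0.4  1.8 -0.3] turn -0.1
shift if turned first 0.4 1.8 -0.3
```

```bash
python3 -m inch '[[[1,0,1.5,0,0],[1,0,1.5,0,0],[1,0,0,0,0]]]' >/dev/null; python3 go.py 484 -354 -7 11.3; python3 w.py wg; sed -i 's/wfc/wgc/;s/wfd/wgd/' g.py; python3 g.py
```

```text
t 26.2 tcp [ 482.2 -354.8   -7.1] jaw 11.12 tilt [-0.0409  0.003  -0.9992] F [-0.7  0.2  0. ] w 9.5 q7 0.18
shift [ 0.5  1.9 -0.1] turn -0.2
shift if turned first 0.4 1.9 -0.1
cam [ 0.47549301 -0.28127457  0.18311019]
```

View pics/wgc.png

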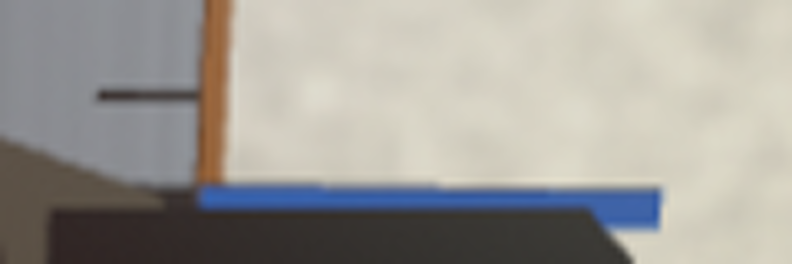

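View pics/wgd.png

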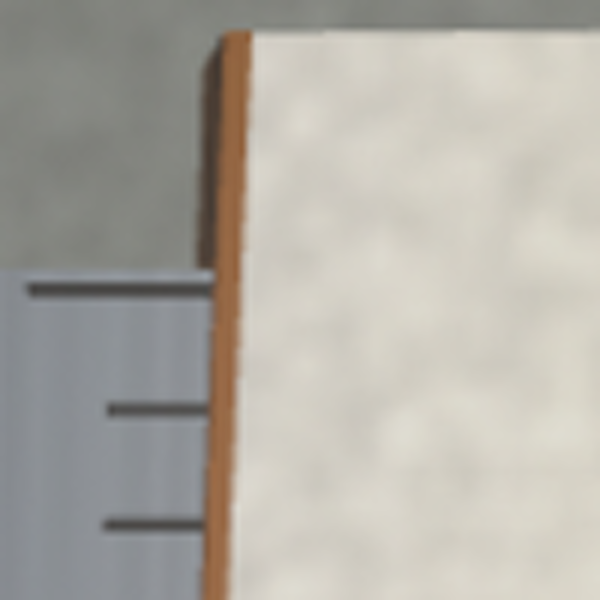

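The bar's edge is up against the board edge in both crops, with no grey gap. Release and look.

```bash
python3 -m inch '[[[0.9,0,0,0,0],[0.85,0,0,0,0],[0.8,0,0,0,0],[0.6,0,0,0,0],[0,0,0,0,0],[0,0,0,0,0],[0,0,0,0,0],[0,0,0,0,0],[0,0,0,0,0]]]' >/dev/null; python3 go.py 484 -354 -7 11.3; python3 w.py wh; sed -i 's/wgc/whc/;s/wgd/whd/' g.py; python3 g.py
```

```text
t 27.15 tcp [ 484.7 -353.4   -7.5] jaw 11.21 tilt [-0.037   0.005  -0.9993] F [ 0.3  0.5 -0.2] w 62.0 q7 0.18
shift [-0.5 -0.8 -0.5] turn -0.1
shift if turned first -0.5 -0.8 -0.5
cam [ 0.47707338 -0.28022952  0.18282789]
```

View pics/wh.png

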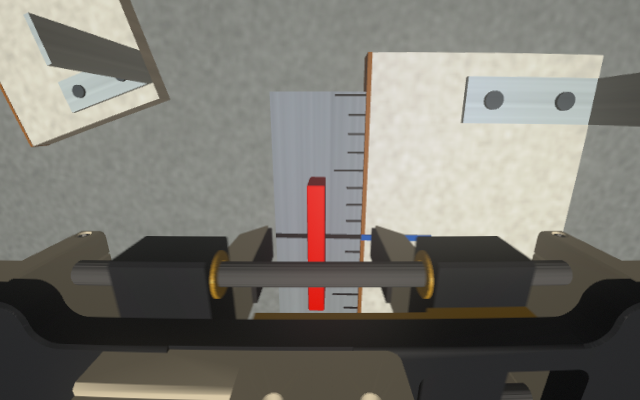

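View pics/whd.png

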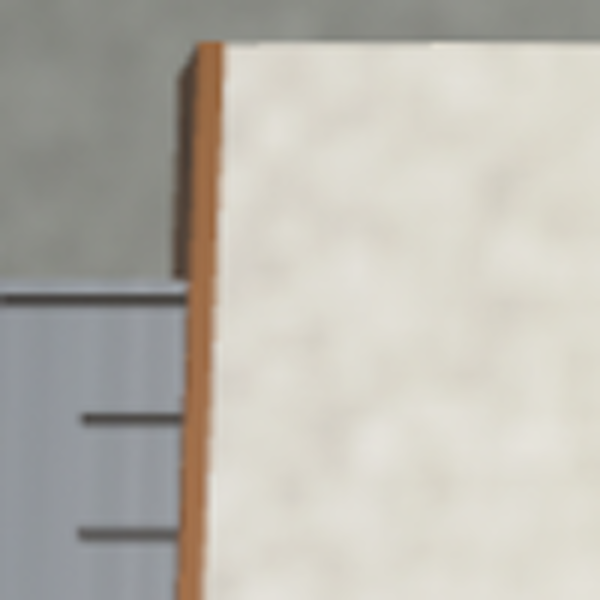

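The bar is flat and flush, with its middle line running into the tick. Lift clear and check from above.

```bash
python3 -m inch '[[[0,0,0,0,0],[0,0,0,0,0],[0,0,0,0,0],[0,0,0,-10,0],[0,0,0,-30,0],[0,0,0,-40,0],[0,0,0,-40,0],[0,-40,0,0,0],[0,-40,0,0,0],[0,-40,0,0,0],[0,0,0,0,0],[0,0,0,0,0]]]' >/dev/null; python3 go.py; python3 w.py wi; python3 s.py top ti 400 120 520 210; python3 s.py scene si 80 140 260 290;python3 s.py top tall 0 0 640 400
```

```text
t 28.4 tcp [ 515.2 -473.8  123.4] jaw 11.45 tilt [-0.0325  0.0041 -0.9995] F [0.4 1.6 0. ] w 92.1 q7 0.46
cam [ 0.50642796 -0.4005754   0.31358149]
6.666666666666667
4.0
1.25
```

View pics/wi.png

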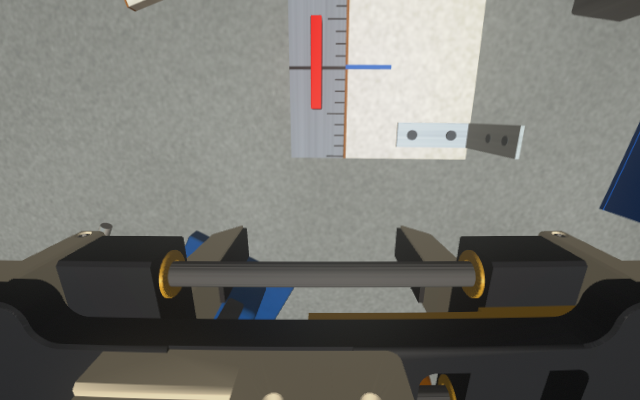

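View pics/ti.png

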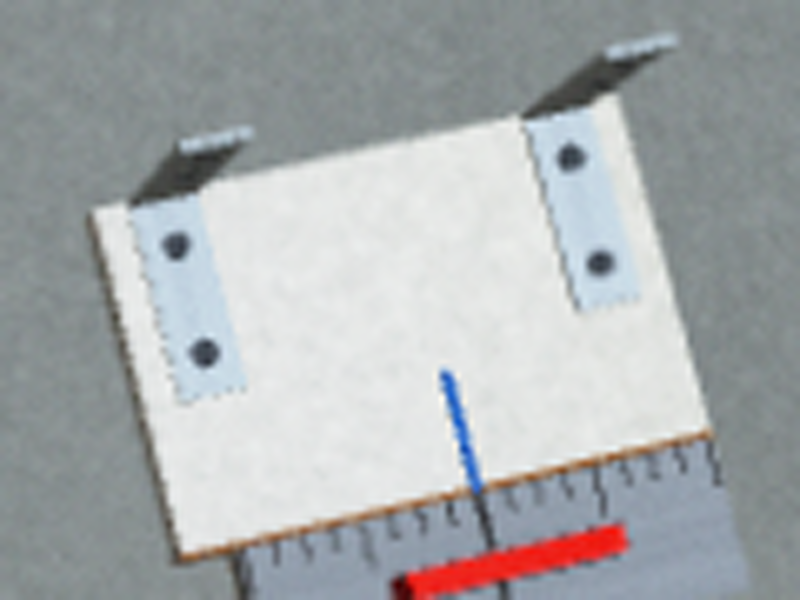

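View pics/si.png

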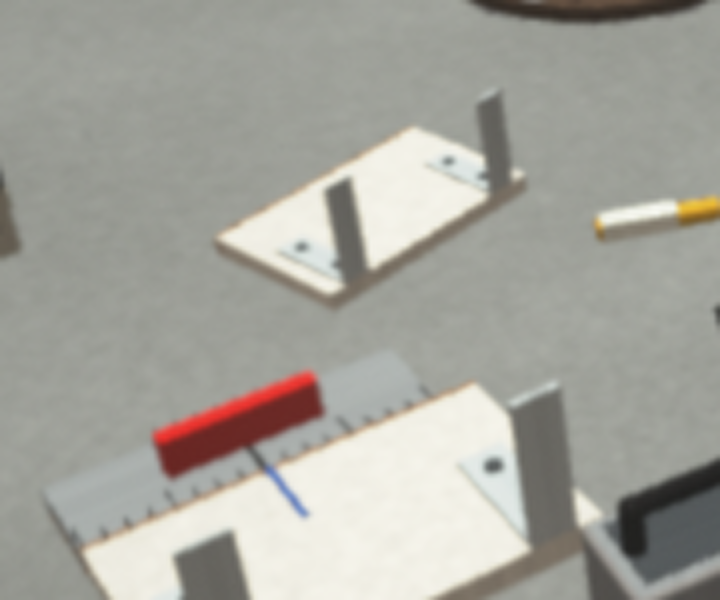

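```bash
python3 - <<'E'
from h import *
import pickle
c=pickle.load(open('wrist.pkl','rb'));f=c['f']
cv2.imwrite('pics/wic.png',cv2.resize(f[45:90,280:400],None,fx=6.6,fy=6.6,interpolation=cv2.INTER_CUBIC))
cv2.imwrite('pics/wid.png',cv2.resize(f[0:170,300:400],None,fx=3.5,fy=3.5,interpolation=cv2.INTER_CUBIC))
E
```

```text
(no output)
```

View pics/wic.png

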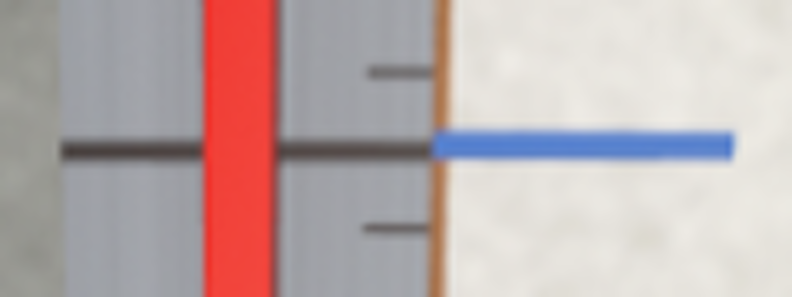

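View pics/wid.png

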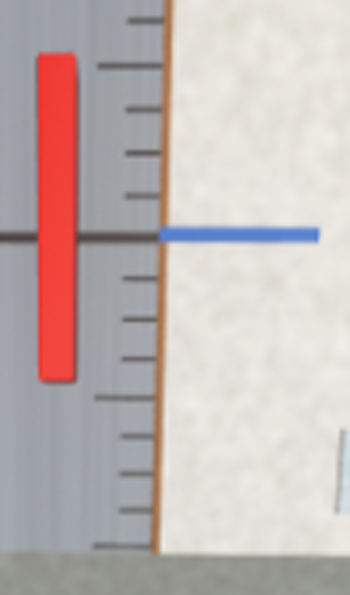

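View pics/tall.png

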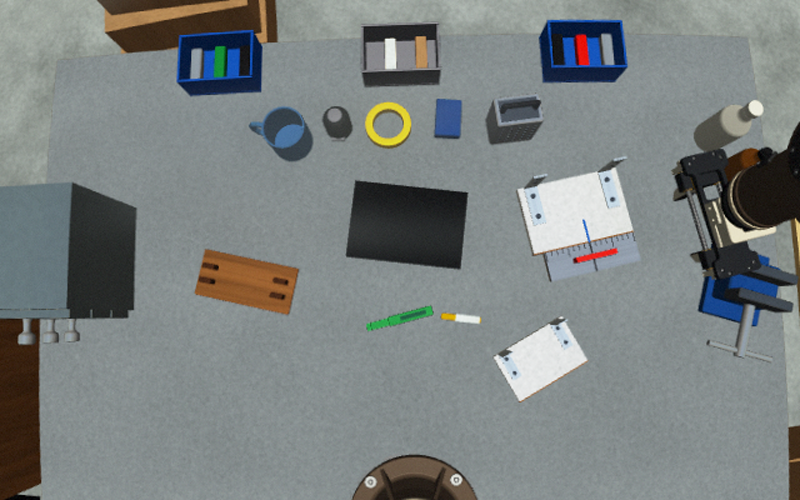

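The middle line is about 0.6 mm off the tick and there is no gap along the edge. Everything else looks in place. I'll raise the arm well clear of the blue vice beside it, check the force, and hand in.

```bash
python3 -m inch '[[[0,0,0,-30,0],[0,0,0,-30,0],[0,0,0,-20,0],[0,0,0,0,0],[0,0,0,0,0],[0,0,0,0,0],[0,0,0,0,0],[0,0,0,0,0]]]' >/dev/null; python3 go.py; python3 s.py top tend 380 120 640 300
```

```text
t 29.4 tcp [ 516.2 -466.1  202.8] jaw 12.08 tilt [-0.0398  0.0076 -0.9992] F [ 0.4 -0.6  0.1] w 91.6 q7 0.5
3.076923076923077
```

View pics/tend.png

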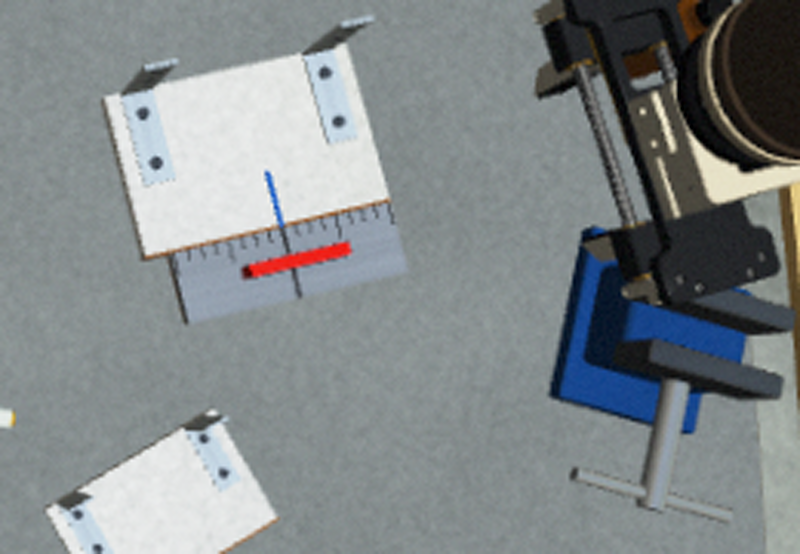

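The bar is at rest against the board and the gripper is clear with no force on it.

```bash
python3 -c "
from h import *
print(workorder.sign_off())"
```

```text
the job is handed in; nothing more can be done
None
```

The job is done and handed in at about 29 s on the clock. I took the straightedge from the rack, stood it on the mat, tipped it over cork side down and let go. I then picked it up by its red handle, laid it on the worktop and slid it up to the larger board until it touched.

**Last checks:**
- **Edge:** the bar lies flat, cork down. There is no visible gap along the stretch of the board's front edge I could see up close, and the top view shows it parallel.
- **Tick:** the bar's middle line is about 0.6 mm off the chalk tick.
- **Other things:** nothing else looked moved in the top view. The gripper is clear and the wrist force is within 1 N of zero.

**What went wrong or disagreed:**
- **First grasp:** it closed on air without touching the bar. The fingers end about 30 mm short of the reported TCP (29 and 33 mm from two views). I allowed for this afterwards and the later grasps held.
- **Tool tilt:** the tool had drifted about 2° by the time I laid the bar down. After release the bar settled flat.
- **Board angle:** the first two readings of the board edge differed by about 0.7°. A close-up reading of 101.3° settled it, and the bar was within about 0.1° of that.

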